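# Free, weigh and put back to water a jammed net pot

### The job

The net pot with the wire bail is jammed in its tapered hole in the propagation tank: without pressing on the bail or its grip block yet, push one of the pot's wings like a lever to turn it roughly 40 degrees, either way, so that it breaks free, and then pull it out. Hang it gently by its bail on the hook of the spring scale, never driving the scale to the bottom of its travel, let go and leave it hanging untouched until it has come to rest and stayed still for a full second. Then lift it off, stand it upright well on the grey mat and let go of it, disturbing none of the loose things on the bench.

Things in the scene. Friction and masses are not known exactly. Their poses are not given: they have to be found in the camera images.
- tank: Fixed black propagation tank with grey lid, lid top 75 mm above the bench. Origin: on the bench right below the jammed pot's hole (67 mm across). It reaches 75 mm to -x, 210 mm to +x, 80 mm to each side of the origin. Two plain pots without bails, part of it, stand 13 mm proud of the lid 150 mm to +x of the hole.
- pot: Black tapered net pot, the only one with bail and wings, 0.21 to 0.39 kg. Origin: centre of its foot, z up. Foot 52 mm across; 76 mm rim, its underside 62 mm above the foot; brown block on top to 74 mm. Looks the same turned half round. At the start its foot is 13 mm above the bench, rim on the lid, axes along the tank's; jammed, a straight pull does not free it. Freed, 63 mm up clears the lid.
- bail: The pot's steel strip bail with its grip block, fixed to the pot; origin and axes are the pot's. In the pot's y-z plane: legs at y = +-33 mm; flat top bar along y, 70 mm long, 8 mm wide along x, 122 to 128 mm above the foot. The opening below the bar (74 to 122 mm above the foot, 62 mm wide) lets the scale's hook through along the pot's x.
- grip (a point): Centre of the grey grip block standing on the middle of the bail's bar, on the pot's axis, 146 mm above its foot. 24 mm wide along the pot's y, 14 mm along x, 36 mm tall. Axes are the pot's. Pinch it across y with the fingertips no lower than 16 mm below this point (the bar's top is 18 mm below). Not to be touched before the pot is free.
- pot_mid (a point): Point on the pot's axis half-way up its tapered part, 31 mm above its foot. Axes are the pot's.
- wing_l (a point): Centre of the upright paddle ending the wing on the pot's +y side: radius 73 mm, 81 mm above the foot. Paddle 24 mm radially, 10 mm thick along x, 66 to 96 mm above the foot, lid 19 mm below this point. Axes are the pot's. Turning takes about 7 N here. The pot lets go when turned some 30 degrees either way, stops at 53, stays where left; 40 to 45 is a good turn.
- wing_r (a point): The same on the pot's -y side. The wing's arm, 10 mm thick, joins it to the rim 62 to 72 mm above the foot.
- collar (a joint): Turn in rad of the grey collar deep in the tank's hole, which the pot's foot takes along after about 0.06 rad of play: 0 at the start, positive anticlockwise seen from above, range -0.87 to 0.87; at 0.45 or more either way the pot is free.
- scale: Fixed spring scale: white column 45 x 60 mm, 275 mm high, on a 14 mm grey foot plate. Origin: on the bench right under the hook's seat; its x axis points from the hook to the column, whose front is 130 mm from the origin (foot plate from 70 mm). A flat steel arm 14 mm wide, 5 mm thick comes out of it towards -x and ends in the hook.
- hook_seat (a point): Middle of the hook's flat seat, on the arm's top, 190 mm above the bench unloaded; sinks with the arm. Axes are the scale's. Seat 25 mm along x, 14 mm along y, between the upturned free tip at x = -14.5 mm (14 mm high, 4 thick) and a ridge at x = +14.5 mm (10 mm high). The bail's bar lies across it along y: pass the bail over the tip from -x, then lower.
- scale_arm (a joint): Downward travel in m of the scale's sprung arm: 0 unloaded, 0.04 at the bottom stop (going beyond 0.037 is a fault), 200 N/m: the hanging pot brings it 8 to 20 mm down; it bobs for about a second after loading.
- mat_top (a point): Centre of the top of the square grey fabric mat, 140 x 140 mm, 4 mm thick, flat and fixed on the bench. The pot has to stand on it.
- cube_a: Bystander: brown growing-medium cube, 45 x 45 x 42 mm high; origin under its centre.
- cube_b: Bystander: another such cube.
- nutrient: Bystander: white bottle, 54 mm across, 130 mm high; origin under its centre.
- beaker: Bystander: clear plastic cup, 68 mm across, 80 mm high; origin under its centre.
- brush: Bystander: hand brush, 170 mm long, lying flat.
- jar: Bystander: amber jar with a white lid, 60 mm across, 70 mm high; origin under its centre.
Not all that is in view belongs to the job. Of the things shaped like the part that bears mat_top, the grey one is meant.

How it is judged:
By the outcome, as a careful person would: the job done as asked, in the order asked, and still so for the second after the job is handed in, with the robot touching nothing.
It also fails if it takes over 72 s, if anything falls off the work surface, if the arm or the gripper's body presses on something with over 40 N, if the wrist force passes 120 N, or if a joint passes its speed limit or range.

### The arm

A 6-joint arm with a two-finger parallel gripper is mounted at the origin on the work surface. World frame = base frame: x ahead of the robot, y to its left, z up, the work surface at z = 0. Lengths are in m, angles in rad, forces in N, time in s.
With the tool pointing down it reaches from about 0.35 to 0.975 m from the base axis. Payload 4.9 kg.
Tool frame: the origin (TCP) lies at the very end of the fingers, on their centre line; the grasp point (between the pads) lies 19 mm behind it; x points along the fingers, y is the direction in which the jaws open and shut, and the axes are right-handed (so a half turn about x gives the same grasp; the last joint's range is limited). The gripper opens to 85 mm and grips with 20 to 120 N. Pads are 22 mm wide; open, the fingers measure 114 mm over their backs; the gripper's body (76 mm by 85 mm) begins 54 mm behind the grasp point. The pads swing forward as they close: fully open they stand 13 mm farther back than shut.
Start: joints at [-1.243, 0.053, 1.613, -0, 1.476, -0.119], TCP at [0.27, -0.564, 0.193] pointing down, gripper open.
Joint ranges: [-3.01, 3.01], [-1.01, 2.22], [0.06, 2.58], [-1.02, 4.17], [0.09, 2.62], [-3.14, 3.14]. Speed limits (rad/s): [2.57, 2.57, 3.14, 3.14, 3.14, 3.14].

### API

Orientations are given as a rotation vector (axis times angle).
In Python, from station import ctrl, get_image, calibration, finish_job, search_frame, cut_out, mark_of gives the robot as it stands. The module is installed in compiled form; this text tells all that it offers.
- The arm moves only by the tool arm_command, never from a script. Its argument "plan" is a list that holds one entry, the list of rows, each a list of 7 numbers: the shift along the tool's x, y, z in m, then the turn, a rotation vector about the tool's x, y, z in degrees, then the finger opening in m, from 0 to 0.0854. A call has 1 to 20 rows; each row shifts and turns the pose as measured when the row begins, along the tool's axes as they then stand; what a row does not reach is not made up. A row lasts 1/12 s, in which the tool goes at most 41.7 mm and 7.16 degrees, less where a joint would pass 70% of its speed; a pose out of reach is approached as far as the arm can. A call with a gripper value outside its range is refused whole. The fingers move at their own pace and stop on an object; "squeeze" is the grip in N (left out, the last holds). Time passes only in rows, so rows that do not move let the fingers close. It gives the time, the measured TCP pose, the force and the opening at its end, in the units of the state.
- ctrl.get_obs(): the state, without advancing time (a new reading comes with each control period).
- get_image(name): name is "side" or "top" or "wrist"; returns the picture (420x560x3 uint8, red, green, blue); there is no depth.
- calibration(name): a dict with "fx", "fy", "cx", "cy" (pixels), "cam_to_world" (4x4, takes a point from camera to world coordinates); the wrist camera has in their place "hand_eye" (4x4, takes a point from camera to tool coordinates, whose origin is the TCP and whose axes are the tool frame's). Camera axes: x right, y down, z forward; pixel columns grow to the right and rows downward; lengths in m; the calibration is good to about 2 mm. The wrist camera is an equidistant fisheye: a pixel r from the principal point sees the ray r / f radians off the axis. A picture is of the moment at which its call begins: read the wrist's pose just before it. calibration takes no time and is no camera call.
- finish_job(): hands the job in, once; it reports no verdict.
Trained networks look in the newest picture that a camera, given by its name, has taken for a name from the list of things; names that differ only in an ending like _2 or _b are one class to them, and where a whole thing is asked for, a point or a joint stands for the part that bears it (a point fixed in the world has none). Each returns a list of dicts, best first, with "conf" (0 to 1); they miss things now and then, are a little off and sometimes report something else, mostly with a low value. They report only what shows in the picture. A call takes as long as a camera call. They do not tell look-alikes from the thing itself.
- search_frame(camera, thing): "at" ([x, y, z] in m, in the coordinates of the camera as it stood for that picture, good to about 4 mm: the middle of the surface that is visible of it).
- cut_out(camera, thing): "mask" (420x560 bool, what is visible of it).
- mark_of(camera, thing): "at" ([x, y, z] in m, in the coordinates of the camera as it stood for that picture, good to about 4 mm: a listed point, or the origin of a listed thing).
The state is a dict: "t": time; "q": joint angles; "dq": joint speeds; "effort": joint torques, N m; "tool_pos": TCP position; "tool_rot": TCP orientation; "contact_force": force on the tool from outside, world axes, zero at the start; "wrist_torque": the same for the moment, N m; "opening": finger opening in m.
Only numpy, scipy, OpenCV 4.12 (cv2) and the standard library are available. Lean on these libraries where they do the work, as an engineer would, in place of code of your own. Each camera call takes 0.05 s, during which the arm holds its last target. There are 200 camera calls.

## Working session

There is one attempt and no reset: what is moved stays moved. The work goes in short steps, Python scripts to look and compute and a tool call to move; the robot and the scene stay as the last step left them, time stands still between calls to the robot, and variables do not carry over. Pictures are saved under pics/ and viewed, about 8 in all and at most 12, crops included, and the job is handed in when it is done.

Besides the shell and the picture viewer there is one more tool, called after ">>>" in YAML: its name, and indented under it one key for each argument. arm_command: Moves the arm, as the interface text tells. Its arguments: {"type":"object","properties":{"plan":{"type":"array","items":{"type":"array","items":{"type":"array","items":{"type":"number"}}}},"squeeze":{"type":"number"}},"required":["plan"]}

```bash
mkdir -p pics
cat > h.py <<'E'
import numpy as np, cv2
from scipy.spatial.transform import Rotation as R
from station import ctrl, get_image, calibration, finish_job, search_frame, cut_out, mark_of
def snap(n,f): 
    im=get_image(n); cv2.imwrite('pics/'+f+'.png',cv2.cvtColor(im,cv2.COLOR_RGB2BGR)); return im
def T():
    o=ctrl.get_obs(); M=np.eye(4); M[:3,:3]=R.from_rotvec(o['tool_rot']).as_matrix(); M[:3,3]=o['tool_pos']; return M
def c2w(n):
    c=calibration(n); return np.array(c['cam_to_world']) if n!='wrist' else T()@np.array(c['hand_eye'])
def w(n,p): return (c2w(n)@np.r_[p,1])[:3]
def pix(n,p):
    c=calibration(n); q=(np.linalg.inv(c2w(n))@np.r_[p,1])[:3]
    if n=='wrist':
        r=np.hypot(q[0],q[1]); th=np.arctan2(r,q[2]); return np.array([c['cx']+c['fx']*th*q[0]/r,c['cy']+c['fy']*th*q[1]/r])
    return np.array([c['cx']+c['fx']*q[0]/q[2],c['cy']+c['fy']*q[1]/q[2]])
def marks(n,things,f=mark_of):
    for t in things:
        for d in f(n,t)[:4]: print(n,t,round(d['conf'],2),np.round(w(n,d['at']),4), np.round(pix(n,w(n,d['at'])),0))
E
python3 - <<'E'
from h import *
np.set_printoptions(suppress=True,precision=4)
o=ctrl.get_obs(); print(o['t'],o['tool_pos'],o['tool_rot'],o['opening']); print(T())
a=snap('top','t0');b=snap('side','s0')
for n in('top','side'):
    print(n,c2w(n)[:3])
    marks(n,['tank','pot','grip','wing_l','wing_r','scale','hook_seat','mat_top','cube_a','nutrient','beaker','brush','jar'])
print(calibration('wrist'))
E
```

```text
0.0 [ 0.2698 -0.563   0.1913] [ 1.9743  0.4507 -1.9747] 0.08516105862026833
[[-0.0007  0.4321 -0.9018  0.2698]
 [ 0.002  -0.9018 -0.4321 -0.563 ]
 [-1.     -0.0021 -0.0002  0.1913]
 [ 0.      0.      0.      1.    ]]
top [[-0.0059 -0.99    0.1407  0.3804]
 [-0.9999  0.0043 -0.0118  0.0059]
 [ 0.0111 -0.1408 -0.99    1.27  ]]
top tank 0.67 [ 0.5065 -0.2533  0.0002] [351. 227.]
top pot 0.88 [ 0.5063 -0.2532  0.0113] [351. 226.]
top grip 0.65 [ 0.5051 -0.251   0.1592] [361. 222.]
top wing_l 0.7 [ 0.529  -0.181   0.0958] [333. 216.]
top wing_l 0.68 [ 0.4914 -0.322   0.095 ] [380. 228.]
top wing_r 0.7 [ 0.529  -0.181   0.0958] [333. 216.]
top wing_r 0.68 [ 0.4914 -0.322   0.095 ] [380. 228.]
top scale 0.24 [ 0.5049 -0.2529  0.0093] [351. 227.]
top hook_seat 0.74 [0.5095 0.2347 0.1894] [189. 220.]
top mat_top 0.97 [0.3243 0.1605 0.0056] [223. 284.]
top mat_top 0.73 [0.7092 0.0392 0.0017] [261. 166.]
top mat_top 0.19 [0.5085 0.2356 0.1903] [189. 220.]
top cube_a 0.71 [0.7085 0.0372 0.0023] [262. 167.]
top cube_a 0.7 [0.6479 0.0294 0.0013] [264. 185.]
top nutrient 0.64 [ 0.7088 -0.029  -0.00
[... 904 characters left out ...]
 0.0317 -0.0035] [242. 233.]
side cube_a 0.6 [ 0.7127  0.0345 -0.0026] [223. 223.]
side nutrient 0.58 [ 0.7153 -0.0291  0.0022] [236. 207.]
side nutrient 0.36 [0.5146 0.0131 0.0063] [286. 249.]
side beaker 0.78 [ 0.6514 -0.0395  0.0005] [256. 215.]
side brush 0.8 [ 0.4974 -0.4524  0.0025] [375. 156.]
side jar 0.64 [0.521  0.4317 0.001 ] [177. 370.]
side jar 0.38 [ 0.6462  0.0343 -0.0051] [242. 234.]
{'fx': 325.19226210127806, 'fy': 325.19226210127806, 'cx': 278.6972547818408, 'cy': 207.40178643719432, 'hand_eye': array([[-0.    , -0.3017,  0.9534, -0.1821],
       [ 1.    , -0.0005, -0.0001,  0.    ],
       [ 0.0005,  0.9534,  0.3017, -0.0767],
       [ 0.    ,  0.    ,  0.    ,  1.    ]])}
```

View pics/t0.png

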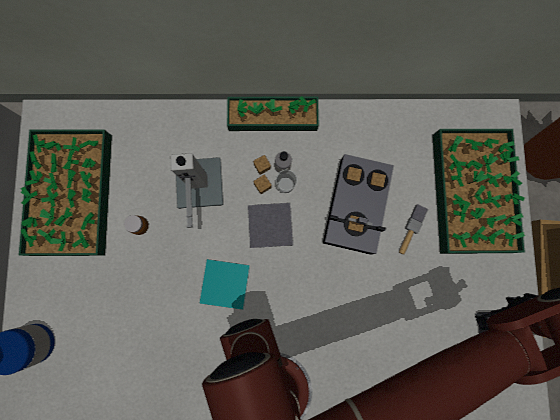

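View pics/s0.png

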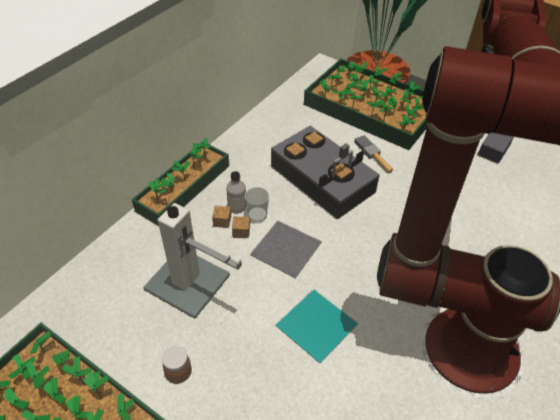

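The grey mat is at top pixel (270,225), world about (0.517, 0.01). The teal square at (225,283) is a look-alike. Pot candidates in the top view are the bail and wing pot at (355,223) and two plain pots at (354,174) and (378,180). I choose the one with the bail. The scale's hook is at (189,226). Next I go near the pot and take a close look.

```bash
cat >> h.py <<'E'
def plan(pos,yaw,n,op,frm=None):
    "tool down; yaw = world angle (deg) of tool -z; prints n rows"
    M=T() if frm is None else frm
    y=np.radians(yaw); zz=-np.array([np.cos(y),np.sin(y),0]); xx=np.array([0,0,-1.]); G=np.c_[xx,np.cross(zz,xx),zz]
    rv=R.from_matrix(M[:3,:3].T@G).as_rotvec(); P=M[:3,3].copy(); Q=M[:3,:3]
    step=(np.array(pos)-P)/n; rows=[]
    for i in range(n):
        rows.append(np.r_[Q.T@step,np.degrees(rv)/n,op]); Q=Q@R.from_rotvec(rv/n).as_matrix()
    print('['+',\n'.join('[%.4f,%.4f,%.4f,%.2f,%.2f,%.2f,%.3f]'%tuple(r+0.0) for r in rows)+']')
    E=np.eye(4);E[:3,:3]=G;E[:3,3]=pos;return E
def st():
    o=ctrl.get_obs(); M=T(); print('t',round(o['t'],2),'pos',np.round(o['tool_pos'],4),'yaw(-z)',round(np.degrees(np.arctan2(-M[1,2],-M[0,2])),2),'xaxis',np.round(M[:3,0],3),'F',np.round(o['contact_force'],2),'op',round(o['opening'],4),'q6',round(o['q'][5],2))
E
python3 -c "
from h import *
st(); plan([0.43,-0.31,0.26],-14.5,10,0.0)"
```

```text
t 1.4 pos [ 0.27   -0.5636  0.1926] yaw(-z) 25.6 xaxis [ 0.  0. -1.] F [-0.14 -0.53  0.1 ] op 0.0853 q6 -0.12
[[-0.0067,-0.0160,-0.0254,4.01,-0.00,0.00,0.000],
[-0.0067,-0.0177,-0.0242,4.01,-0.00,0.00,0.000],
[-0.0067,-0.0193,-0.0229,4.01,-0.00,0.00,0.000],
[-0.0067,-0.0209,-0.0215,4.01,-0.00,0.00,0.000],
[-0.0067,-0.0224,-0.0200,4.01,-0.00,0.00,0.000],
[-0.0067,-0.0237,-0.0184,4.01,-0.00,0.00,0.000],
[-0.0067,-0.0249,-0.0167,4.01,-0.00,0.00,0.000],
[-0.0067,-0.0260,-0.0149,4.01,-0.00,0.00,0.000],
[-0.0067,-0.0270,-0.0130,4.01,-0.00,0.00,0.000],
[-0.0067,-0.0279,-0.0111,4.01,-0.00,0.00,0.000]]
```

>>> arm_command:
  plan:
    - [[-0.007, -0.016, -0.025, 4, 0, 0, 0], [-0.007, -0.018, -0.024, 4, 0, 0, 0], [-0.007, -0.019, -0.023, 4, 0, 0, 0], [-0.007, -0.021, -0.0215, 4, 0, 0, 0], [-0.007, -0.0225, -0.02, 4, 0, 0, 0], [-0.007, -0.024, -0.0185, 4, 0, 0, 0], [-0.007, -0.025, -0.0165, 4, 0, 0, 0], [-0.007, -0.026, -0.015, 4, 0, 0, 0], [-0.007, -0.027, -0.013, 4, 0, 0, 0], [-0.007, -0.028, -0.011, 4, 0, 0, 0]]

```text
t: 2.23
tool_pos: [0.4356, -0.305, 0.2631]
tool_rot: [-2.059, 0.306, 2.063]
contact_force: [0.0, 0.6, 0.8]
opening: 0.0
```

```bash
python3 -c "
from h import *
st(); snap('wrist','w1'); marks('wrist',['pot','tank','grip','wing_l','wing_r','pot_mid'])"
```

```text
t 2.23 pos [ 0.4356 -0.305   0.2631] yaw(-z) -16.98 xaxis [-0.002  0.002 -1.   ] F [0.04 0.57 0.83] op 0.0 q6 1.12
wrist pot 0.91 [ 0.5117 -0.2514  0.0162] [225. 124.]
wrist pot 0.68 [0.65   0.0379 0.0027] [ 41. 108.]
wrist grip 0.88 [ 0.5055 -0.2556  0.1601] [201. 136.]
wrist wing_l 0.85 [ 0.4946 -0.3266  0.0938] [280. 120.]
wrist wing_l 0.84 [ 0.5234 -0.1817  0.0913] [151. 137.]
wrist wing_r 0.85 [ 0.4942 -0.3269  0.0935] [280. 120.]
wrist wing_r 0.84 [ 0.5231 -0.1821  0.091 ] [151. 137.]
```

View pics/w1.png

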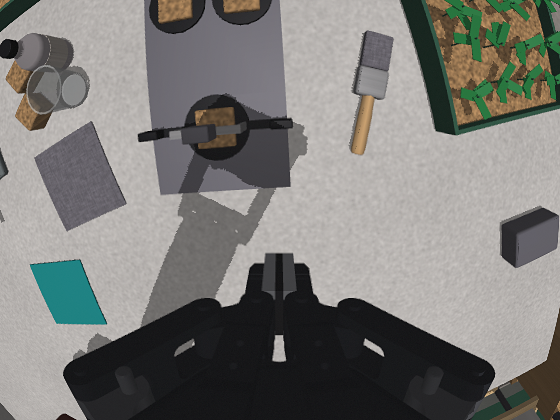

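The close view shows the bail and wing pot at (217,127), with paddles at (150,136) and (282,122). That matches the estimates: yaw about -13.6°, axis at (0.5105, -0.2537).

```bash
python3 -c "
from h import *
E=plan([0.453,-0.316,0.12],-13.6,5,0); plan([0.453,-0.316,0.087],-13.6,2,0,E)
import sys
"
```

```text
[[0.0284,0.0007,-0.0042,-0.64,0.04,0.02,0.000],
[0.0284,0.0007,-0.0042,-0.64,0.04,0.02,0.000],
[0.0284,0.0008,-0.0041,-0.64,0.04,0.02,0.000],
[0.0284,0.0008,-0.0041,-0.64,0.04,0.02,0.000],
[0.0284,0.0008,-0.0041,-0.64,0.04,0.02,0.000]]
[[0.0165,0.0000,0.0000,0.00,0.00,0.00,0.000],
[0.0165,0.0000,0.0000,0.00,0.00,0.00,0.000]]
```

>>> arm_command:
  plan:
    - [[0.0285, 0.001, -0.004, -0.6, 0, 0, 0], [0.0285, 0.001, -0.004, -0.6, 0, 0, 0], [0.0285, 0.001, -0.004, -0.6, 0, 0, 0], [0.0285, 0.001, -0.004, -0.6, 0, 0, 0], [0.0285, 0.001, -0.004, -0.6, 0, 0, 0], [0.016, 0, 0, 0, 0, 0, 0], [0.016, 0, 0, 0, 0, 0, 0], [0, 0, 0, 0, 0, 0, 0]]

```text
t: 3.25
tool_pos: [0.4466, -0.3266, 0.0793]
tool_rot: [-2.083, 0.264, 2.09]
contact_force: [-1.0, 0.6, -0.9]
opening: 0.0001
```

```bash
python3 -c "
from h import *
st()
# arc about axis: polar angle of wing_r starts at -90-13.6; tool centre at radius r, tangential offset -d
c=np.array([0.5105,-0.2537]); y0=-13.6
def pose(a,d=0.016,r=0.074):
    t=np.radians(y0+a); ex=np.array([np.cos(t),np.sin(t)]); ey=np.array([-ex[1],ex[0]]); return c-r*ey-d*ex, y0+a
E=None
for a,d,n in [(0,0.018,2),(10.5,.016,2),(21,.016,2),(31.5,.016,2),(42,.016,2)]:
    p,y=pose(a,d); print(a,p,y); E=plan([*p,0.087],y,n,0,E)
"
```

```text
t 3.25 pos [ 0.4466 -0.3266  0.0793] yaw(-z) -14.46 xaxis [-0.003  0.001 -1.   ] F [-0.98  0.59 -0.92] op 0.0001 q6 1.06
0 [ 0.47560419 -0.32139256] -13.6
[[-0.0039,-0.0061,-0.0134,-0.43,0.10,0.01,0.000],
[-0.0039,-0.0060,-0.0134,-0.43,0.10,0.01,0.000]]
10.5 [ 0.49052158 -0.32672645] -3.0999999999999996
[[0.0000,0.0008,-0.0079,-5.25,0.00,0.00,0.000],
[0.0000,0.0016,-0.0078,-5.25,0.00,0.00,0.000]]
21 [ 0.50416414 -0.3291444 ] 7.4
[[0.0000,0.0008,-0.0069,-5.25,0.00,0.00,0.000],
[0.0000,0.0015,-0.0068,-5.25,0.00,0.00,0.000]]
31.5 [ 0.51801888 -0.32903569] 17.9
[[0.0000,0.0008,-0.0069,-5.25,0.00,0.00,0.000],
[0.0000,0.0015,-0.0068,-5.25,0.00,0.00,0.000]]
42 [ 0.53162181 -0.32640398] 28.4
[[0.0000,0.0008,-0.0069,-5.25,0.00,0.00,0.000],
[0.0000,0.0015,-0.0068,-5.25,0.00,0.00,0.000]]
```

>>> arm_command:
  plan:
    - [[-0.004, -0.006, -0.006, 0, 0, 0, 0], [-0.004, -0.006, -0.006, 0, 0, 0, 0], [0, 0, 0, 0, 0, 0, 0]]

```text
t: 3.5
tool_pos: [0.4608, -0.3192, 0.0878]
tool_rot: [-2.078, 0.267, 2.089]
contact_force: [0.2, 0.6, 0.2]
opening: 0.0004
```

```bash
cat > arc.py <<'E'
from h import *
import sys
st(); M=T()
c=np.array([0.5105,-0.2537]); y0=-13.6
v=M[:2,3]-c; 
def pose(a,d=0.016,r=0.074):
    t=np.radians(y0+a); ex=np.array([np.cos(t),np.sin(t)]); ey=np.array([-ex[1],ex[0]]); return c-r*ey-d*ex, y0+a
rho=np.hypot(*v); print('radius',rho,'est turn',np.degrees(np.arctan2(v[1],v[0]))+90-y0+np.degrees(np.arcsin(0.016/rho)))
E=None
for s in sys.argv[1:]:
    a,d,n=eval(s); p,y=pose(a,d); E=plan([*p,0.087],y,n,0,E)
E
python3 arc.py "(0,.018,2)" "(10,.016,2)" "(20,.016,2)"
```

```text
t 3.5 pos [ 0.4608 -0.3192  0.0878] yaw(-z) -14.72 xaxis [-0.005  0.003 -1.   ] F [0.24 0.62 0.2 ] op 0.0004 q6 1.09
radius 0.08221356151959269 est turn -12.394133481767128
[[0.0004,-0.0008,-0.0075,-0.56,0.15,0.05,0.000],
[0.0004,-0.0007,-0.0075,-0.56,0.15,0.05,0.000]]
[[0.0000,0.0008,-0.0075,-5.00,0.00,0.00,0.000],
[0.0000,0.0015,-0.0074,-5.00,0.00,0.00,0.000]]
[[0.0000,0.0008,-0.0065,-5.00,0.00,0.00,0.000],
[0.0000,0.0014,-0.0064,-5.00,0.00,0.00,0.000]]
```

>>> arm_command:
  plan:
    - [[0, -0.001, -0.0075, -0.5, 0, 0, 0], [0, -0.001, -0.0075, -0.5, 0, 0, 0], [0, 0.001, -0.0075, -5, 0, 0, 0], [0, 0.0015, -0.0075, -5, 0, 0, 0], [0, 0.001, -0.0065, -5, 0, 0, 0], [0, 0.0015, -0.0065, -5, 0, 0, 0]]

```text
t: 4.0
tool_pos: [0.5121, -0.3324, 0.097]
tool_rot: [2.158, 0.131, -2.144]
contact_force: [-1.2, 0.3, 0.3]
opening: 0.0001
```

```bash
python3 arc.py "(31,.016,3)" "(42,.016,3)"
```

```text
t 4.0 pos [ 0.5121 -0.3324  0.097 ] yaw(-z) 7.42 xaxis [ 0.007 -0.007 -1.   ] F [-1.22  0.34  0.32] op 0.0001 q6 0.74
radius 0.07868666821059109 est turn 26.501211964647887
[[0.0033,-0.0009,-0.0019,-3.33,-0.10,-0.16,0.000],
[0.0033,-0.0008,-0.0019,-3.33,-0.10,-0.16,0.000],
[0.0033,-0.0006,-0.0020,-3.33,-0.10,-0.16,0.000]]
[[0.0000,0.0006,-0.0048,-3.67,0.00,0.00,0.000],
[0.0000,0.0009,-0.0048,-3.67,0.00,0.00,0.000],
[0.0000,0.0012,-0.0047,-3.67,0.00,0.00,0.000]]
```

>>> arm_command:
  plan:
    - [[0.003, -0.001, -0.002, -3, 0, 0, 0], [0.003, -0.001, -0.002, -3, 0, 0, 0], [0.003, -0.001, -0.002, -3, 0, 0, 0], [0, 0.0005, -0.0045, -3, 0, 0, 0]]

```text
t: 4.33
tool_pos: [0.529, -0.3299, 0.0932]
tool_rot: [2.034, 0.346, -2.009]
contact_force: [-0.1, -0.3, -0.5]
opening: -0.0
```

```bash
python3 arc.py "(42,.016,3)"; python3 -c "
from h import *
for n in ('top','side','wrist'):
    get_image(n); marks(n,['wing_l','grip'])"
```

```text
t 4.33 pos [ 0.529  -0.3299  0.0932] yaw(-z) 20.35 xaxis [ 0.015 -0.013 -1.   ] F [-0.13 -0.3  -0.47] op -0.0 q6 0.54
radius 0.07839608855420864 est turn 39.032331527149644
[[0.0021,-0.0008,-0.0012,-2.69,-0.16,-0.35,0.000],
[0.0021,-0.0008,-0.0012,-2.69,-0.16,-0.35,0.000],
[0.0021,-0.0007,-0.0013,-2.69,-0.16,-0.35,0.000]]
top wing_l 0.96 [ 0.4927 -0.3231  0.0918] [380. 228.]
top wing_l 0.72 [ 0.5301 -0.1809  0.0974] [333. 216.]
top grip 0.59 [ 0.5073 -0.2511  0.1594] [361. 221.]
top grip 0.58 [0.5065 0.2378 0.1924] [188. 221.]
side wing_l 0.83 [ 0.4983 -0.3231  0.093 ] [358. 157.]
side wing_l 0.56 [ 0.5329 -0.1847  0.0957] [322. 179.]
side grip 0.57 [ 0.5114 -0.2553  0.1602] [344. 151.]
wrist wing_l 0.91 [ 0.5224 -0.1796  0.0946] [ 60. 169.]
wrist wing_l 0.76 [ 0.4945 -0.3228  0.0963] [250. 282.]
wrist grip 0.95 [ 0.5053 -0.2557  0.1592] [110. 283.]
wrist grip 0.65 [ 0.4916 -0.4511 -0.0031] [378. 269.]
```

```bash
python3 -c "
from h import *
snap('wrist','w2')
im=cv2.imread('pics/w2.png'); b=snap('side','s2'); c=cv2.resize(cv2.imread('pics/s2.png')[110:220,290:430],None,fx=3,fy=3)
im[:330,:0]=0
cv2.imwrite('pics/w2c.png',np.vstack([cv2.resize(im,(400,300)),cv2.resize(c,(400,300))]))"
```

```text
(no output)
```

View pics/w2c.png

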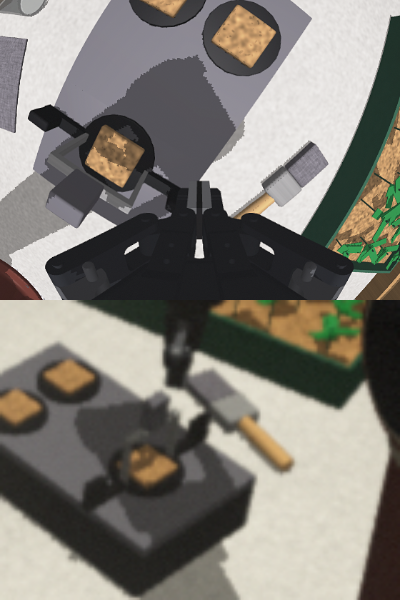

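The fingers slipped past wing_r. They are now on its +x side and the pot has not turned. The wrist crop shows the fingertips at (200,185) and the wing beside them at (178,198). From here I will push the same wing clockwise, lower and slower.

```bash
cat > arc.py <<'E'
from h import *
import sys
c=np.array([0.5105,-0.2537]); y0=-13.6
def pose(a,d,r=0.071):  # clockwise turn a, tool on +x side of wing_r at offset d
    t=np.radians(y0-a); ex=np.array([np.cos(t),np.sin(t)]); ey=np.array([-ex[1],ex[0]]); return c-r*ey+d*ex, y0-a
if __name__=='__main__':
    st(); v=T()[:2,3]-c; t=np.radians(y0); rho=np.hypot(*v)
    print('pot-frame xy',v@[np.cos(t),np.sin(t)],v@[-np.sin(t),np.cos(t)],'rho',rho,'est turn',-(np.degrees(np.arctan2(v[1],v[0]))+90-y0-np.degrees(np.arcsin(0.016/rho))))
    E=None
    for s in sys.argv[1:]:
        a,d,n=eval(s); p,y=pose(a,d); E=plan([*p,0.082],y,n,0,E)
E
python3 arc.py "(0,.032,6)"
```

```text
t 4.88 pos [ 0.528  -0.3299  0.0929] yaw(-z) 20.12 xaxis [ 0.014 -0.013 -1.   ] F [ 0.53 -1.18 -0.12] op -0.0002 q6 0.54
pot-frame xy 0.03489374348820648 -0.06998542740292912 rho 0.07820187583038794 est turn -14.694187699706443
[[0.0018,-0.0002,0.0005,5.62,-0.13,-0.13,0.000],
[0.0018,-0.0001,0.0005,5.62,-0.13,-0.13,0.000],
[0.0018,-0.0000,0.0005,5.62,-0.13,-0.13,0.000],
[0.0018,0.0000,0.0005,5.62,-0.13,-0.13,0.000],
[0.0018,0.0001,0.0005,5.62,-0.13,-0.13,0.000],
[0.0018,0.0001,0.0005,5.62,-0.13,-0.13,0.000]]
```

>>> arm_command:
  plan:
    - [[0.0015, 0, 0, 5.6, -0.1, -0.1, 0], [0.0015, 0, 0, 5.6, -0.1, -0.1, 0], [0.0015, 0, 0, 5.6, -0.1, -0.1, 0], [0.0015, 0, 0, 5.6, -0.1, -0.1, 0], [0.0015, 0, 0, 5.6, -0.1, -0.1, 0], [0.0015, 0, 0, 5.6, -0.1, -0.1, 0], [0, 0, 0, 0, 0, 0, 0], [0, 0, 0, 0, 0, 0, 0]]

```text
t: 5.55
tool_pos: [0.5272, -0.3304, 0.0836]
tool_rot: [-2.085, 0.279, 2.078]
contact_force: [-0.4, -0.5, 0.5]
opening: 0.0001
```

```bash
python3 arc.py "(0,.020,3)" "(8,.016,4)"
```

```text
t 5.55 pos [ 0.5272 -0.3304  0.0836] yaw(-z) -15.13 xaxis [ 0.003 -0.003 -1.   ] F [-0.38 -0.55  0.52] op 0.0001 q6 1.16
pot-frame xy 0.034284579971466896 -0.07060935454878808 rho 0.07849276000763618 est turn -14.137399030104529
[[0.0005,0.0003,0.0048,-0.51,-0.07,-0.04,0.000],
[0.0005,0.0002,0.0048,-0.51,-0.07,-0.04,0.000],
[0.0005,0.0002,0.0048,-0.51,-0.07,-0.04,0.000]]
[[0.0000,0.0004,0.0035,2.00,0.00,0.00,0.000],
[0.0000,0.0005,0.0035,2.00,0.00,0.00,0.000],
[0.0000,0.0006,0.0035,2.00,0.00,0.00,0.000],
[0.0000,0.0007,0.0034,2.00,0.00,0.00,0.000]]
```

>>> arm_command:
  plan:
    - [[0.001, 0, 0.005, 0, 0, 0, 0], [0, 0, 0.005, 0, 0, 0, 0], [0, 0, 0.005, 0, 0, 0, 0], [0, 0, 0.004, 0, 0, 0, 0], [0, 0, 0.004, 1, 0, 0, 0]]

```text
t: 5.97
tool_pos: [0.5031, -0.324, 0.0827]
tool_rot: [-2.079, 0.291, 2.071]
contact_force: [-0.1, -0.1, -0.3]
opening: 0.0005
```

```bash
python3 arc.py "(8,.016,4)"
```

```text
t 5.97 pos [ 0.5031 -0.324   0.0827] yaw(-z) -15.82 xaxis [ 0.003 -0.003 -1.   ] F [-0.14 -0.09 -0.28] op 0.0005 q6 1.15
pot-frame xy 0.009334950764146796 -0.0700511778017679 rho 0.07067042392107141 est turn 5.494937242814791
[[0.0002,0.0007,0.0008,1.45,-0.06,-0.03,0.000],
[0.0002,0.0007,0.0008,1.45,-0.06,-0.03,0.000],
[0.0002,0.0007,0.0008,1.45,-0.06,-0.03,0.000],
[0.0002,0.0007,0.0008,1.45,-0.06,-0.03,0.000]]
```

>>> arm_command:
  plan:
    - [[0, 0, 0.004, 1, 0, 0, 0], [0, 0, 0.004, 1, 0, 0, 0], [0, 0.0005, 0.004, 1.5, 0, 0, 0]]

```text
t: 6.22
tool_pos: [0.4899, -0.3205, 0.0828]
tool_rot: [-2.041, 0.355, 2.032]
contact_force: [0.3, 0.1, 0.0]
opening: -0.0005
```

```bash
python3 arc.py "(16,.011,4)";  python3 -c "
from h import *
for n in ('top','side','wrist'):
    get_image(n); marks(n,['wing_l'])"
```

```text
t 6.22 pos [ 0.4899 -0.3205  0.0828] yaw(-z) -19.63 xaxis [ 0.004 -0.003 -1.   ] F [0.32 0.09 0.01] op -0.0005 q6 1.21
pot-frame xy -0.004328851248008993 -0.06978764787223596 rho 0.069921775926149 est turn 16.77747715964512
[[0.0002,0.0005,0.0011,2.49,-0.07,-0.02,0.000],
[0.0002,0.0005,0.0011,2.49,-0.07,-0.02,0.000],
[0.0002,0.0006,0.0011,2.49,-0.07,-0.02,0.000],
[0.0002,0.0006,0.0010,2.49,-0.07,-0.02,0.000]]
top wing_l 0.94 [ 0.5304 -0.1827  0.0959] [334. 216.]
top wing_l 0.9 [ 0.4932 -0.3247  0.0951] [381. 228.]
top wing_l 0.55 [0.5093 0.2371 0.1913] [188. 220.]
top wing_l 0.2 [ 5.063e-01 -2.477e-01 -5.000e-04] [349. 227.]
side wing_l 0.92 [ 0.5303 -0.1857  0.0968] [323. 179.]
side wing_l 0.73 [ 0.4955 -0.3246  0.0948] [359. 157.]
wrist wing_l 0.78 [ 0.4955 -0.3251  0.0938] [282. 235.]
wrist wing_l 0.74 [ 0.5236 -0.1791  0.0951] [ 68. 262.]
```

```bash
python3 -c "
from h import *
snap('wrist','w3'); c=calibration('wrist')
print(pix('wrist',T()[:3,3]), pix('wrist',[0.495,-0.325,0.109]))
im=cv2.imread('pics/w3.png'); cv2.imwrite('pics/w3c.png',cv2.resize(im[90:310,140:420],None,fx=2.5,fy=2.5))"
```

```text
[278.12157497 237.63967457] [282.87925933 246.87817546]
```

View pics/w3c.png

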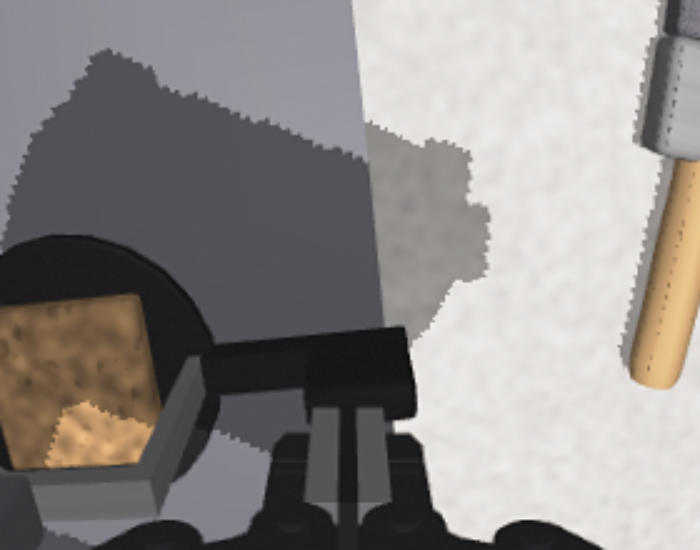

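```bash
python3 -c "
from h import *
M=T()
for x in (0,-.01,-.02,-.03,-.04): print(x,[np.round(pix('wrist',(M@[x,0,z,1])[:3])[1],1) for z in (-.011,0,.011)])
print(np.round(pix('wrist',[0.495,-0.325,0.094]),0),np.round(pix('wrist',[0.495,-0.325,0.079]),0))
im=cv2.imread('pics/w3.png'); a=im[225:275,255:305]
b=cv2.imread('pics/w1.png')[225:275,255:305]
cv2.imwrite('pics/w4c.png',cv2.resize(np.hstack([b,a]),None,fx=8,fy=8,interpolation=cv2.INTER_CUBIC))"
```

```text
0 [np.float64(220.6), np.float64(237.6), np.float64(253.9)]
-0.01 [np.float64(226.6), np.float64(244.3), np.float64(261.3)]
-0.02 [np.float64(233.3), np.float64(251.7), np.float64(269.3)]
-0.03 [np.float64(240.7), np.float64(259.9), np.float64(278.1)]
-0.04 [np.float64(248.9), np.float64(269.0), np.float64(287.8)]
[283. 236.] [282. 227.]
```

View pics/w4c.png

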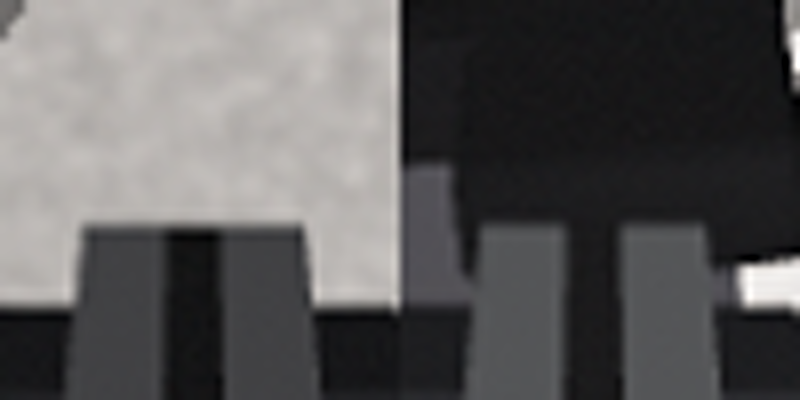

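```bash
python3 -c "
from h import *
print('s2',[np.round(pix('side',[0.5285+.014*d,-0.3299-.013*d,0.093+d]),1) for d in (0,.02,.03,.04)])
snap('side','s3'); snap('top','t3'); P=T()[:3,3]
for n in('side','top'): print(n,[np.round(pix(n,P+[0,0,d]),1) for d in (0,.02,.03,.04)])
a=cv2.resize(cv2.imread('pics/s2.png')[120:180,320:400],None,fx=7,fy=7,interpolation=cv2.INTER_CUBIC)
for i,im in enumerate(['s2','s3']):pass
b=cv2.resize(cv2.imread('pics/s3.png')[120:180,320:400],(400,300),interpolation=cv2.INTER_CUBIC)
a=cv2.resize(a,(400,300)); cv2.imwrite('pics/s3c.png',np.hstack([a,b]))"
```

```text
s2 [array([349.6, 151.8]), array([350.4, 146.5]), array([350.8, 143.8]), array([351.2, 141.1])]
side [array([359.1, 161.4]), array([360. , 156.2]), array([360.4, 153.6]), array([360.9, 151. ])]
top [array([378.4, 229.1]), array([380.2, 228.5]), array([381.2, 228.2]), array([382.1, 227.8])]
```

View pics/s3c.png

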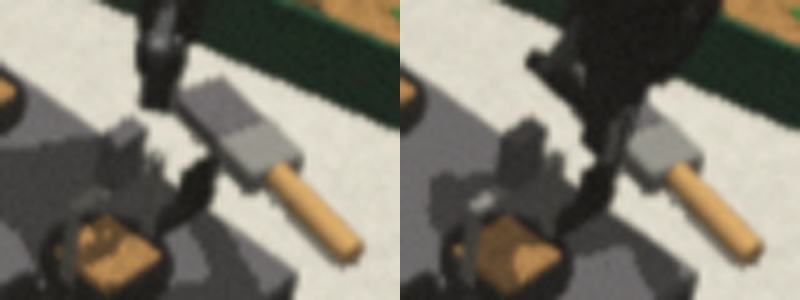

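The side view puts the finger end at (351,141), and the wrist view agrees. Real fingertips are therefore about 40 mm short of the reported TCP, so the fingers passed above the paddle. I'll work with tip z = TCP z + 0.04 from here on, moving to the +x side of wing_r and going lower.

```bash
sed -i 's/r=0.071/r=0.074/; s/0.082\],y/Z],y/; s/^c=/Z=float(__import__("os").environ.get("Z",".044"));c=/' arc.py; Z=0.083 python3 arc.py "(0,.032,6)"
```

```text
t 6.67 pos [ 0.4905 -0.3207  0.0828] yaw(-z) -19.5 xaxis [ 0.004 -0.003 -1.   ] F [-0.61  0.58  0.18] op -0.0003 q6 1.21
pot-frame xy -0.003654090135331481 -0.0698413503463558 rho 0.06993687577322524 est turn 16.22009930356255
[[-0.0000,0.0001,-0.0060,-0.98,-0.04,-0.02,0.000],
[-0.0000,0.0002,-0.0060,-0.98,-0.04,-0.02,0.000],
[-0.0000,0.0003,-0.0060,-0.98,-0.04,-0.02,0.000],
[-0.0000,0.0004,-0.0060,-0.98,-0.04,-0.02,0.000],
[-0.0000,0.0005,-0.0060,-0.98,-0.04,-0.02,0.000],
[-0.0000,0.0006,-0.0060,-0.98,-0.04,-0.02,0.000]]
```

>>> arm_command:
  plan:
    - [[0, 0, -0.006, -1, 0, 0, 0], [0, 0, -0.006, -1, 0, 0, 0], [0, 0.0005, -0.006, -1, 0, 0, 0], [0, 0.0005, -0.006, -1, 0, 0, 0], [0, 0.0005, -0.006, -1, 0, 0, 0], [0, 0.0005, -0.006, -1, 0, 0, 0], [0, 0, 0, 0, 0, 0, 0], [0.007, 0, 0, 0, 0, 0, 0], [0.007, 0, 0, 0, 0, 0, 0], [0.007, 0, 0, 0, 0, 0, 0], [0.007, 0, 0, 0, 0, 0, 0]]

```text
t: 7.58
tool_pos: [0.5305, -0.3356, 0.054]
tool_rot: [-2.113, 0.241, 2.098]
contact_force: [-0.5, 0.5, -0.1]
opening: -0.0
```

```bash
python3 arc.py "(0,.032,2)"
```

```text
t 7.58 pos [ 0.5305 -0.3356  0.054 ] yaw(-z) -12.78 xaxis [ 0.006 -0.005 -1.   ] F [-0.51  0.55 -0.08] op -0.0 q6 1.11
pot-frame xy 0.03868539886559834 -0.07489451173599455 rho 0.08429559877931625 est turn -16.376198920518284
[[0.0050,-0.0005,0.0034,0.41,-0.21,-0.11,0.000],
[0.0050,-0.0005,0.0034,0.41,-0.21,-0.11,0.000]]
```

>>> arm_command:
  plan:
    - [[0.004, 0, 0.003, 0.4, -0.2, -0.1, 0], [0.004, 0, 0.004, 0.4, -0.2, -0.1, 0], [0, 0, 0.004, 0, 0, 0, 0], [0, 0, 0.004, 0, 0, 0, 0], [0, 0, 0.004, 0, 0, 0, 0]]

```text
t: 8.0
tool_pos: [0.5078, -0.3288, 0.0405]
tool_rot: [-2.086, 0.247, 2.1]
contact_force: [-0.2, -0.7, -0.1]
opening: 0.0002
```

```bash
python3 arc.py "(8,.016,4)" "(20,.016,5)"; python3 -c "
from h import *
snap('side','s4'); P=T()[:3,3]
print([np.round(pix('side',P+[0,0,d]),1) for d in (0,.03,.04,.05)],np.round(pix('side',[0.495,-0.324,0.094])))
im=cv2.resize(cv2.imread('pics/s4.png')[120:200,310:410],(600,480),interpolation=cv2.INTER_CUBIC)
w=cv2.resize(cv2.cvtColor(get_image('wrist'),cv2.COLOR_RGB2BGR)[180:320,180:380],(200,140)); 
cv2.imwrite('pics/s4c.png',im)"
```

```text
t 8.0 pos [ 0.5078 -0.3288  0.0405] yaw(-z) -13.68 xaxis [-0.006  0.005 -1.   ] F [-0.16 -0.7  -0.13] op 0.0002 q6 1.11
pot-frame xy 0.015068990370539966 -0.07367104786317727 rho 0.07519639462132464 est turn 0.72502664534397
[[-0.0009,0.0005,0.0024,1.98,0.10,0.04,0.000],
[-0.0009,0.0005,0.0024,1.98,0.10,0.04,0.000],
[-0.0009,0.0006,0.0023,1.98,0.10,0.04,0.000],
[-0.0009,0.0007,0.0023,1.98,0.10,0.04,0.000]]
[[0.0000,0.0003,0.0031,2.40,0.00,0.00,0.000],
[0.0000,0.0005,0.0031,2.40,0.00,0.00,0.000],
[0.0000,0.0006,0.0031,2.40,0.00,0.00,0.000],
[0.0000,0.0007,0.0031,2.40,0.00,0.00,0.000],
[0.0000,0.0009,0.0030,2.40,0.00,0.00,0.000]]
[array([353.6, 168.1]), array([354.9, 160.6]), array([355.3, 158.1]), array([355.7, 155.5])] [359. 157.]
```

View pics/s4c.png

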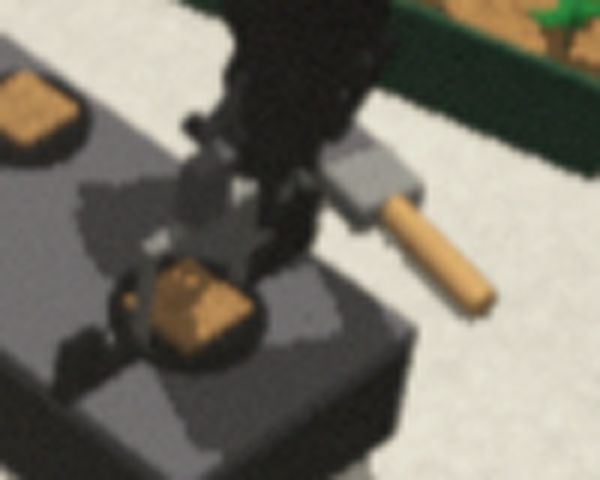

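The fingertip now stands beside the paddle at crop (285,220), on its far side. I push clockwise.

>>> arm_command:
  plan:
    - [[0, 0.0005, 0.0035, 2, 0, 0, 0], [0, 0.0005, 0.0035, 2, 0, 0, 0], [0, 0.0005, 0.0035, 2, 0, 0, 0], [0, 0.0007, 0.0035, 2, 0, 0, 0]]

```text
t: 8.43
tool_pos: [0.4989, -0.3286, 0.0435]
tool_rot: [-2.02, 0.391, 2.001]
contact_force: [9.2, -0.5, -5.8]
opening: -0.0002
```

```bash
python3 arc.py "(20,.016,5)"; python3 -c "
from h import *
for n in ('top','side'):
    get_image(n); marks(n,['wing_l'])"
```

```text
t 8.43 pos [ 0.4989 -0.3286  0.0435] yaw(-z) -22.08 xaxis [ 0.009 -0.001 -1.   ] F [ 9.23 -0.47 -5.81] op -0.0002 q6 1.24
pot-frame xy 0.006319508003410773 -0.07553006049313926 rho 0.07579397218448475 est turn 7.404011398232409
[[-0.0001,0.0004,0.0033,2.30,-0.10,0.04,0.000],
[-0.0001,0.0005,0.0033,2.30,-0.10,0.04,0.000],
[-0.0001,0.0006,0.0033,2.30,-0.10,0.04,0.000],
[-0.0001,0.0008,0.0032,2.30,-0.10,0.04,0.000],
[-0.0001,0.0009,0.0032,2.30,-0.10,0.04,0.000]]
top wing_l 0.77 [ 0.5339 -0.1842  0.0912] [334. 215.]
top wing_l 0.72 [ 0.71   -0.0346 -0.0025] [283. 166.]
top wing_l 0.69 [ 0.4857 -0.3216  0.0954] [380. 230.]
side wing_l 0.72 [ 0.5341 -0.1867  0.0967] [322. 178.]
side wing_l 0.63 [ 0.4852 -0.3226  0.096 ] [362. 158.]
```

>>> arm_command:
  plan:
    - [[0, 0.0005, 0.005, 2, 0, 0, 0], [0, 0.0005, 0.005, 2.3, 0, 0, 0], [0, 0.0006, 0.005, 2.3, 0, 0, 0], [0, 0.0008, 0.005, 2.3, 0, 0, 0], [0, 0.001, 0.005, 2.3, 0, 0, 0]]

```text
t: 9.05
tool_pos: [0.4941, -0.3285, 0.047]
tool_rot: [-1.951, 0.579, 1.825]
contact_force: [15.1, -6.5, -11.1]
opening: 0.0001
```

```bash
python3 arc.py "(35,.016,5)"
```

```text
t 9.05 pos [ 0.4941 -0.3285  0.047 ] yaw(-z) -33.75 xaxis [ 0.059 -0.025 -0.998] F [ 15.05  -6.47 -11.07] op 0.0001 q6 1.43
pot-frame xy 0.0015945676863695565 -0.07654764709647428 rho 0.07656425355290013 est turn 10.868921483264634
[[0.0002,0.0009,0.0063,2.97,-0.70,0.23,0.000],
[0.0003,0.0012,0.0062,2.97,-0.70,0.23,0.000],
[0.0004,0.0015,0.0062,2.97,-0.70,0.23,0.000],
[0.0004,0.0018,0.0061,2.97,-0.70,0.23,0.000],
[0.0005,0.0021,0.0060,2.97,-0.70,0.23,0.000]]
```

```bash
python3 -c "
from h import *
a=snap('wrist','w5'); snap('side','s5'); get_image('top'); marks('top',['wing_l','grip'])
im=cv2.imread('pics/w5.png'); b=cv2.imread('pics/s5.png')[110:200,310:410]
cv2.imwrite('pics/w5c.png',np.hstack([cv2.resize(im[150:420,100:440],(480,381)),cv2.resize(b,(320,381),interpolation=cv2.INTER_CUBIC)]))"
```

```text
top wing_l 0.63 [ 0.4762 -0.316   0.0993] [379. 233.]
top wing_l 0.58 [ 0.537  -0.1824  0.0942] [333. 214.]
top wing_l 0.44 [0.506  0.2367 0.1892] [188. 221.]
top wing_l 0.17 [0.6482 0.0336 0.0032] [263. 184.]
top grip 0.67 [ 0.5003 -0.2478  0.1605] [360. 223.]
top grip 0.54 [0.7106 0.0397 0.0044] [261. 166.]
```

View pics/w5c.png

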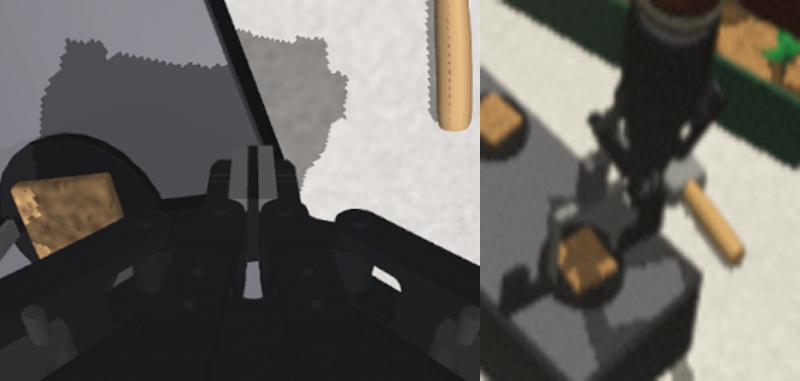

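The wing has turned about 11°. However, the left knuckle hides the grip block in the wrist view and forces are high, so I back off and re-approach with the jaw axis tangential. That keeps the knuckles clear of the bail.

>>> arm_command:
  plan:
    - [[0, 0, -0.006, 0, -1.5, 0.5, 0], [0, 0, -0.008, 0, -1.5, 0.5, 0], [0, 0, -0.008, 0, 0, 0, 0], [-0.01, 0.005, -0.004, 0, 0, 0, 0], [-0.025, 0.003, 0, 0, 0, 0, 0], [-0.03, 0, 0, 0, 0, 0, 0], [-0.025, 0, 0, 0, 0, 0, 0], [-0.01, 0, 0, 0, 0, 0, 0]]

```text
t: 9.97
tool_pos: [0.5099, -0.3496, 0.1518]
tool_rot: [-1.894, 0.578, 1.886]
contact_force: [1.7, -0.2, 0.3]
opening: -0.0002
```

>>> arm_command:
  plan:
    - [[0, -0.001, 0, -7.1, 0, 0, 0], [0, -0.001, 0, -7.1, 0, 0, 0], [0, -0.001, 0, -7.1, 0, 0, 0], [0, -0.001, -0.0005, -7.1, 0, 0, 0], [0, -0.001, -0.0005, -7.1, 0, 0, 0], [0, -0.0005, -0.001, -7.1, 0, 0, 0], [0, -0.0005, -0.001, -7.1, 0, 0, 0], [0, -0.0005, -0.001, -7.1, 0, 0, 0], [0, 0, -0.001, -7.1, 0, 0, 0], [0, 0, -0.001, -7.1, 0, 0, 0], [0, 0, -0.001, -7.1, 0, 0, 0], [0, 0, -0.001, -7.1, 0, 0, 0], [0, 0, -0.001, -7.1, 0, 0, 0], [0, 0, -0.001, -7.1, 0, 0, 0], [0, 0, 0, 0, 0, 0, 0]]

```text
t: 11.67
tool_pos: [0.5121, -0.3305, 0.1273]
tool_rot: [1.492, 1.021, -1.515]
contact_force: [0.2, -0.6, -0.3]
opening: 0.0001
```

```bash
Z=.045 python3 arc2.py "(9,.042,11)"
```

```text
t 11.67 pos [ 0.5121 -0.3305  0.1273] yaw(-z) 67.11 xaxis [-0.025  0.015 -1.   ] F [ 0.2  -0.55 -0.25] op 0.0001 q6 -0.29
rho 0.0768 polar turn of tool -14.782054280999565
[[0.0074,0.0012,0.0004,-0.03,-0.02,0.15,0.000],
[0.0075,0.0012,0.0004,-0.03,-0.02,0.15,0.000],
[0.0075,0.0012,0.0004,-0.03,-0.02,0.15,0.000],
[0.0075,0.0012,0.0004,-0.03,-0.02,0.15,0.000],
[0.0075,0.0011,0.0004,-0.03,-0.02,0.15,0.000],
[0.0075,0.0011,0.0004,-0.03,-0.02,0.15,0.000],
[0.0075,0.0011,0.0004,-0.03,-0.02,0.15,0.000],
[0.0075,0.0011,0.0003,-0.03,-0.02,0.15,0.000],
[0.0075,0.0011,0.0003,-0.03,-0.02,0.15,0.000],
[0.0075,0.0010,0.0003,-0.03,-0.02,0.15,0.000],
[0.0075,0.0010,0.0003,-0.03,-0.02,0.15,0.000]]
```

>>> arm_command:
  plan:
    - [[0.004, 0.004, 0.001, 0, 0, 0.8, 0], [0.006, 0.004, 0.001, 0, 0, 0.8, 0], [0.007, 0.004, 0.001, 0, 0, 0, 0], [0.008, 0.001, 0.001, 0, 0, 0, 0], [0.008, 0, 0.001, 0, 0, 0, 0], [0.008, 0, 0, 0, 0, 0, 0], [0.008, 0, 0, 0, 0, 0, 0], [0.008, 0, 0, 0, 0, 0, 0], [0.008, 0, 0, 0, 0, 0, 0], [0.007, 0, 0, 0, 0, 0, 0], [0.004, 0, 0, 0, 0, 0, 0], [0, 0, 0, 0, 0, 0, 0]]

```text
t: 12.67
tool_pos: [0.5207, -0.3392, 0.0382]
tool_rot: [1.509, 0.994, -1.505]
contact_force: [-0.3, -0.5, -0.6]
opening: 0.0001
```

```bash
Z=.045 RR=.076 python3 arc2.py "(9,.022,5)" "(21,.022,6)"
```

```text
t 12.67 pos [ 0.5207 -0.3392  0.0382] yaw(-z) 66.45 xaxis [-0.002  0.007 -1.   ] F [-0.26 -0.48 -0.6 ] op 0.0001 q6 -0.29
rho 0.0861 polar turn of tool -20.412407715002836
[[-0.0013,-0.0041,0.0003,-0.19,-0.07,0.05,0.000],
[-0.0014,-0.0041,0.0002,-0.19,-0.07,0.05,0.000],
[-0.0014,-0.0041,0.0002,-0.19,-0.07,0.05,0.000],
[-0.0014,-0.0041,0.0002,-0.19,-0.07,0.05,0.000],
[-0.0014,-0.0041,0.0002,-0.19,-0.07,0.05,0.000]]
[[0.0000,-0.0027,0.0005,2.00,0.00,0.00,0.000],
[0.0000,-0.0027,0.0006,2.00,0.00,0.00,0.000],
[0.0000,-0.0027,0.0007,2.00,0.00,0.00,0.000],
[0.0000,-0.0026,0.0008,2.00,0.00,0.00,0.000],
[0.0000,-0.0026,0.0009,2.00,0.00,0.00,0.000],
[0.0000,-0.0026,0.0009,2.00,0.00,0.00,0.000]]
```

>>> arm_command:
  plan:
    - [[-0.003, -0.004, 0, 0, 0, 0, 0], [-0.002, -0.004, 0, 0, 0, 0, 0], [0, -0.004, 0, 0, 0, 0, 0], [0, -0.004, 0.0005, 0, 0, 0, 0], [0, -0.004, 0.0005, 2, 0, 0, 0], [0, -0.004, 0.0005, 2, 0, 0, 0], [0, -0.004, 0.0007, 2, 0, 0, 0]]

```text
t: 13.25
tool_pos: [0.4942, -0.3304, 0.0471]
tool_rot: [1.585, 0.918, -1.577]
contact_force: [6.4, -2.6, -3.6]
opening: 0.0001
```

```bash
Z=.043 RR=.076 python3 arc2.py "(32,.022,5)" ; python3 -c "
from h import *
get_image('top'); marks('top',['wing_l'])"
```

```text
t 13.25 pos [ 0.4942 -0.3304  0.0471] yaw(-z) 60.24 xaxis [ 0.004  0.003 -1.   ] F [ 6.39 -2.65 -3.64] op 0.0001 q6 -0.2
rho 0.0784 polar turn of tool -1.581883126908286
[[0.0008,-0.0047,0.0009,3.17,-0.05,-0.01,0.000],
[0.0008,-0.0046,0.0012,3.17,-0.05,-0.01,0.000],
[0.0008,-0.0046,0.0014,3.17,-0.05,-0.01,0.000],
[0.0008,-0.0045,0.0017,3.17,-0.05,-0.01,0.000],
[0.0008,-0.0044,0.0019,3.17,-0.05,-0.01,0.000]]
top wing_l 0.94 [ 0.5415 -0.1856  0.0932] [334. 212.]
top wing_l 0.68 [ 0.4779 -0.3174  0.0967] [379. 233.]
```

>>> arm_command:
  plan:
    - [[0.001, -0.006, 0.001, 3, 0, 0, 0], [0.001, -0.006, 0.001, 3, 0, 0, 0], [0.001, -0.006, 0.0012, 3, 0, 0, 0], [0.001, -0.006, 0.0015, 3, 0, 0, 0]]

```text
t: 13.68
tool_pos: [0.4841, -0.3292, 0.0489]
tool_rot: [1.739, 0.733, -1.691]
contact_force: [12.2, -6.2, -8.3]
opening: 0.0
```

```bash
Z=.043 RR=.076 python3 arc2.py "(35,.019,5)" ; python3 -c "
from h import *
get_image('top'); marks('top',['wing_l'])"
```

```text
t 13.68 pos [ 0.4841 -0.3292  0.0489] yaw(-z) 48.04 xaxis [ 0.037 -0.019 -0.999] F [12.19 -6.15 -8.28] op 0.0 q6 -0.0
rho 0.0799 polar turn of tool 5.677950789368021
[[0.0010,-0.0042,0.0008,1.33,-0.15,-0.45,0.000],
[0.0010,-0.0042,0.0009,1.33,-0.15,-0.45,0.000],
[0.0011,-0.0041,0.0010,1.33,-0.15,-0.45,0.000],
[0.0011,-0.0041,0.0011,1.33,-0.15,-0.45,0.000],
[0.0011,-0.0041,0.0012,1.33,-0.15,-0.45,0.000]]
top wing_l 0.72 [ 0.4683 -0.3137  0.0976] [378. 236.]
top wing_l 0.61 [ 0.5441 -0.1858  0.096 ] [335. 211.]
top wing_l 0.26 [ 0.5094  0.0137 -0.0011] [269. 226.]
top wing_l 0.22 [0.7064 0.0414 0.0024] [261. 167.]
```

>>> arm_command:
  plan:
    - [[0.002, -0.009, 0, 1, 0, -0.8, 0], [0.002, -0.009, 0, 2, 0, -0.8, 0], [0.002, -0.009, 0, 3, 0, -0.5, 0], [0.002, -0.009, 0, 3, 0, -0.5, 0], [0.001, -0.009, 0, 3, 0, 0, 0]]

```text
t: 14.2
tool_pos: [0.4662, -0.3181, 0.0501]
tool_rot: [1.871, 0.555, -1.819]
contact_force: [4.3, -10.3, -6.3]
opening: -0.0003
```

```bash
Z=.043 RR=.076 python3 arc2.py "(42,.019,5)" ; python3 -c "
from h import *
get_image('top'); marks('top',['wing_l'])"
```

```text
t 14.2 pos [ 0.4662 -0.3181  0.0501] yaw(-z) 36.01 xaxis [ 0.04  -0.035 -0.999] F [  4.28 -10.28  -6.29] op -0.0003 q6 0.21
rho 0.0782 polar turn of tool 20.91349062002198
[[0.0013,-0.0019,0.0006,0.32,-0.14,-0.59,0.000],
[0.0013,-0.0019,0.0006,0.32,-0.14,-0.59,0.000],
[0.0014,-0.0019,0.0006,0.32,-0.14,-0.59,0.000],
[0.0014,-0.0019,0.0006,0.32,-0.14,-0.59,0.000],
[0.0014,-0.0018,0.0006,0.32,-0.14,-0.59,0.000]]
top wing_l 0.85 [ 0.5645 -0.1973  0.0956] [338. 205.]
```

>>> arm_command:
  plan:
    - [[0.002, -0.007, 0, 2, 0, -0.5, 0], [0.002, -0.007, 0.001, 2, 0, -0.5, 0], [0.002, -0.006, 0.001, 2, 0, -0.5, 0]]

```text
t: 14.55
tool_pos: [0.4572, -0.3123, 0.0485]
tool_rot: [1.936, 0.47, -1.883]
contact_force: [5.8, -7.8, -2.3]
opening: 0.0
```

```bash
Z=.043 RR=.076 python3 arc2.py ; python3 -c "
from h import *
for n in ('top','side','wrist'): get_image(n); marks(n,['wing_l'])"
```

```text
t 14.55 pos [ 0.4572 -0.3123  0.0485] yaw(-z) 30.11 xaxis [ 0.037 -0.035 -0.999] F [ 5.82 -7.81 -2.25] op 0.0 q6 0.31
rho 0.0792 polar turn of tool 28.671940083560848
top wing_l 0.94 [ 0.5685 -0.2056  0.0964] [341. 203.]
top wing_l 0.88 [ 0.4475 -0.2902  0.0989] [370. 243.]
side wing_l 0.8 [ 0.4507 -0.2917  0.0965] [367. 169.]
side wing_l 0.6 [ 0.5712 -0.2133  0.0984] [316. 167.]
wrist wing_l 0.91 [ 0.4512 -0.2917  0.0978] [239. 268.]
```

The pot has turned about 42°. I back off, rise and turn to line up with the grip block.

```bash
python3 -c "
from h import *
M=T(); E=M.copy(); E[:3,3]=M[:3,3]+M[:3,1]*.02+[0,0,.17]
plan([0.49,-0.26,0.22],124.2,14,.05,E)"
```

```text
[[-0.0002,-0.0034,-0.0039,-6.71,0.12,-0.20,0.050],
[-0.0001,-0.0030,-0.0043,-6.71,0.12,-0.20,0.050],
[-0.0001,-0.0024,-0.0046,-6.71,0.12,-0.20,0.050],
[-0.0001,-0.0019,-0.0048,-6.71,0.12,-0.20,0.050],
[-0.0001,-0.0013,-0.0050,-6.71,0.12,-0.20,0.050],
[-0.0001,-0.0007,-0.0052,-6.71,0.12,-0.20,0.050],
[-0.0001,-0.0001,-0.0052,-6.71,0.12,-0.20,0.050],
[-0.0000,0.0005,-0.0052,-6.71,0.12,-0.20,0.050],
[-0.0000,0.0011,-0.0051,-6.71,0.12,-0.20,0.050],
[-0.0000,0.0017,-0.0049,-6.71,0.12,-0.20,0.050],
[-0.0000,0.0023,-0.0047,-6.71,0.12,-0.20,0.050],
[-0.0000,0.0028,-0.0044,-6.71,0.12,-0.20,0.050],
[-0.0000,0.0033,-0.0040,-6.71,0.12,-0.20,0.050],
[-0.0000,0.0037,-0.0036,-6.71,0.12,-0.20,0.050]]
```

>>> arm_command:
  plan:
    - [[0, 0.006, 0, 0, 0, 1, 0], [0, 0.008, 0, 0, 0, 1, 0], [-0.005, 0.008, 0, 0, 0, 0.5, 0], [-0.025, 0, 0, 0, 0, 0, 0], [-0.03, 0, 0, 0, 0, 0, 0], [-0.03, 0, 0, 0, 0, 0, 0], [-0.03, 0, 0, 0, 0, 0, 0], [-0.03, 0, 0, 0, 0, 0, 0], [-0.02, 0, 0, 0, 0, 0, 0], [0, 0, 0, 0, 0, 0, 0]]

```text
t: 15.68
tool_pos: [0.4569, -0.3194, 0.228]
tool_rot: [1.923, 0.432, -1.857]
contact_force: [0.9, -0.0, 1.0]
opening: -0.0002
```

```bash
python3 -c "
from h import *
st(); plan([0.50,-0.255,0.22],124.2,14,.05)
for n in ('top','side'): get_image(n); marks(n,['wing_l','grip','pot'])"
```

```text
t 15.68 pos [ 0.4569 -0.3194  0.228 ] yaw(-z) 30.46 xaxis [ 0.054 -0.072 -0.996] F [ 0.93 -0.01  1.01] op -0.0002 q6 0.31
[[0.0004,-0.0024,-0.0050,-6.69,0.27,-0.32,0.050],
[0.0004,-0.0018,-0.0052,-6.69,0.27,-0.32,0.050],
[0.0005,-0.0012,-0.0054,-6.69,0.27,-0.32,0.050],
[0.0005,-0.0006,-0.0055,-6.69,0.27,-0.32,0.050],
[0.0005,0.0001,-0.0055,-6.69,0.27,-0.32,0.050],
[0.0006,0.0007,-0.0055,-6.69,0.27,-0.32,0.050],
[0.0006,0.0014,-0.0054,-6.69,0.27,-0.32,0.050],
[0.0006,0.0020,-0.0052,-6.69,0.27,-0.32,0.050],
[0.0006,0.0026,-0.0049,-6.69,0.27,-0.32,0.050],
[0.0006,0.0031,-0.0046,-6.69,0.27,-0.32,0.050],
[0.0006,0.0036,-0.0042,-6.69,0.27,-0.32,0.050],
[0.0006,0.0041,-0.0037,-6.69,0.27,-0.32,0.050],
[0.0006,0.0045,-0.0032,-6.69,0.27,-0.32,0.050],
[0.0006,0.0049,-0.0027,-6.69,0.27,-0.32,0.050]]
top wing_l 0.93 [ 0.4484 -0.2977  0.0953] [373. 243.]
top wing_l 0.8 [ 0.5732 -0.2076  0.0963] [341. 202.]
top grip 0.41 [ 0.5059 -0.2479  0.1583] [360. 221.]
top pot 0.9 [ 0.5048 -0.2484  0.0127] [350. 227.]
side wing_l 0.92 [ 0.4536 -0.2957  0.0921] [367. 169.]
side wing_l 0.7 [ 0.5703 -0.2112  0.0958] [316. 168.]
side wing_l 0.65 [ 0.5059 -0.2524  0.1614] [345. 152.]
side grip 0.52 [ 0.5093 -0.2549  0.161 ] [345. 151.]
side pot 0.57 [ 0.5099 -0.2523  0.0117] [339. 190.]
```

>>> arm_command:
  plan:
    - [[0, -0.0024, -0.005, -6.7, 0.3, -0.3, 0.05], [0, -0.0018, -0.005, -6.7, 0.3, -0.3, 0.05], [0, -0.0012, -0.0055, -6.7, 0.3, -0.3, 0.05], [0, -0.0006, -0.0055, -6.7, 0.3, -0.3, 0.05], [0, 0, -0.0055, -6.7, 0.3, -0.3, 0.05], [0, 0.0007, -0.0055, -6.7, 0.3, -0.3, 0.05], [0, 0.0014, -0.0055, -6.7, 0.3, -0.3, 0.05], [0, 0.002, -0.005, -6.7, 0.3, -0.3, 0.05], [0, 0.0026, -0.005, -6.7, 0.3, -0.3, 0.05], [0, 0.003, -0.0045, -6.7, 0.3, -0.3, 0.05], [0, 0.0036, -0.004, -6.7, 0.3, -0.3, 0.05], [0, 0.004, -0.0035, -6.7, 0.3, -0.3, 0.05], [0, 0.0045, -0.003, -6.7, 0.3, -0.3, 0.05], [0, 0.005, -0.0025, -6.7, 0.3, -0.3, 0.05], [0, 0, 0, 0, 0, 0, 0.05]]

```text
t: 17.33
tool_pos: [0.4904, -0.245, 0.2006]
tool_rot: [0.713, 1.502, -0.687]
contact_force: [-0.3, 1.5, 0.4]
opening: 0.0498
```

```bash
python3 -c "
from h import *
st(); get_image('wrist'); marks('wrist',['wing_l','grip','pot','hook_seat'])
plan([0.5105,-0.253,0.16],125.5,7,.05)"
```

```text
t 17.33 pos [ 0.4904 -0.245   0.2006] yaw(-z) 128.94 xaxis [-0.033  0.033 -0.999] F [-0.26  1.55  0.36] op 0.0498 q6 -1.28
wrist wing_l 0.63 [ 0.4539 -0.2977  0.0982] [215. 218.]
wrist wing_l 0.55 [ 0.5644 -0.2083  0.0916] [364. 215.]
wrist grip 0.72 [ 0.5032 -0.2559  0.1617] [285. 240.]
wrist grip 0.6 [ 0.7134 -0.0352  0.0018] [498. 167.]
wrist pot 0.8 [ 0.5086 -0.2543  0.0159] [288. 197.]
wrist pot 0.59 [ 0.5068 -0.2533  0.1597] [291. 239.]
[[0.0058,0.0017,0.0029,0.45,-0.37,0.05,0.050],
[0.0058,0.0017,0.0028,0.45,-0.37,0.05,0.050],
[0.0058,0.0017,0.0028,0.45,-0.37,0.05,0.050],
[0.0059,0.0017,0.0027,0.45,-0.37,0.05,0.050],
[0.0059,0.0018,0.0027,0.45,-0.37,0.05,0.050],
[0.0059,0.0018,0.0026,0.45,-0.37,0.05,0.050],
[0.0059,0.0018,0.0026,0.45,-0.37,0.05,0.050]]
```

```bash
python3 -c "
from h import *
plan([0.5085,-0.2535,0.14],126.5,8,.05)"
```

```text
[[0.0076,0.0013,0.0025,0.27,-0.32,0.04,0.050],
[0.0076,0.0013,0.0025,0.27,-0.32,0.04,0.050],
[0.0076,0.0013,0.0024,0.27,-0.32,0.04,0.050],
[0.0076,0.0013,0.0024,0.27,-0.32,0.04,0.050],
[0.0076,0.0013,0.0023,0.27,-0.32,0.04,0.050],
[0.0076,0.0013,0.0023,0.27,-0.32,0.04,0.050],
[0.0077,0.0013,0.0022,0.27,-0.32,0.04,0.050],
[0.0077,0.0013,0.0022,0.27,-0.32,0.04,0.050]]
```

>>> arm_command:
  plan:
    - [[0, 0.0017, 0.0045, 0.5, -0.5, 0, 0.05], [0.002, 0.0017, 0.0045, 0.5, -0.5, 0, 0.05], [0.005, 0.0017, 0.003, 0.5, -0.4, 0, 0.05], [0.006, 0.0017, 0.003, 0.5, -0.4, 0, 0.05], [0.008, 0.0017, 0.003, 0.4, -0.4, 0, 0.05], [0.008, 0.0017, 0.003, 0, -0.4, 0, 0.05], [0, 0, 0, 0, 0, 0, 0.05]]

```text
t: 18.17
tool_pos: [0.5122, -0.2585, 0.1691]
tool_rot: [0.733, 1.438, -0.746]
contact_force: [-0.2, 0.1, 0.2]
opening: 0.0499
```

```bash
python3 -c "
from h import *
st(); snap('wrist','w6'); marks('wrist',['wing_l','grip']); 
im=cv2.imread('pics/w6.png'); cv2.imwrite('pics/w6c.png',cv2.resize(im[150:350,150:430],(700,500)))
plan([0.5085,-0.2535,0.105],126.5,8,.05)"
```

```text
t 18.17 pos [ 0.5122 -0.2585  0.1691] yaw(-z) 125.69 xaxis [-0.001 -0.009 -1.   ] F [-0.24  0.07  0.21] op 0.0499 q6 -1.21
wrist wing_l 0.7 [ 0.5052 -0.2515  0.0156] [278. 170.]
wrist wing_l 0.63 [ 0.5666 -0.2057  0.0956] [369. 189.]
wrist wing_l 0.59 [ 0.4541 -0.2971  0.0962] [197. 199.]
wrist grip 0.64 [ 0.5057 -0.2529  0.164 ] [276. 220.]
[[0.0083,0.0000,-0.0009,-0.10,0.06,0.03,0.050],
[0.0083,0.0000,-0.0009,-0.10,0.06,0.03,0.050],
[0.0083,-0.0000,-0.0009,-0.10,0.06,0.03,0.050],
[0.0083,-0.0000,-0.0009,-0.10,0.06,0.03,0.050],
[0.0083,-0.0000,-0.0009,-0.10,0.06,0.03,0.050],
[0.0083,-0.0000,-0.0009,-0.10,0.06,0.03,0.050],
[0.0083,-0.0000,-0.0009,-0.10,0.06,0.03,0.050],
[0.0083,-0.0000,-0.0009,-0.10,0.06,0.03,0.050]]
```

View pics/w6c.png

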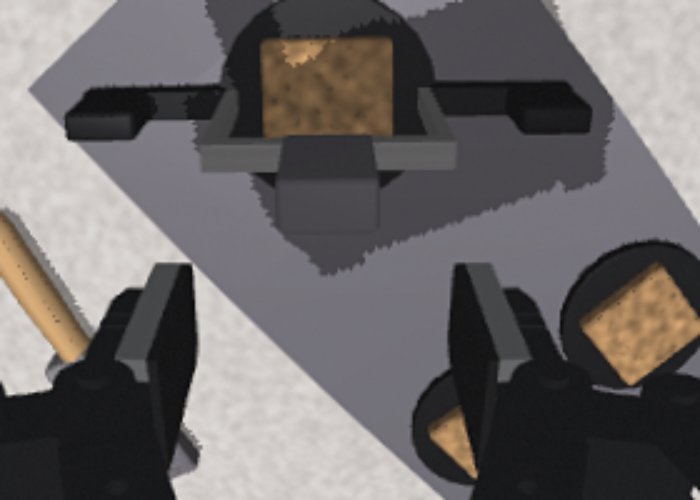

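The grip block (crop 327,190) sits centred between the open fingers (193 to 455) and the wings are level. I descend and pinch.

>>> arm_command:
  plan:
    - [[0.007, 0, -0.001, 0, 0, 0, 0.05], [0.008, 0, -0.001, 0, 0, 0, 0.05], [0.008, 0, -0.001, 0, 0, 0, 0.05], [0.008, 0, -0.001, 0, 0, 0, 0.05], [0.008, 0, -0.001, 0, 0, 0, 0.05], [0.007, 0, -0.001, 0, 0, 0, 0.05], [0.004, 0, 0, 0, 0, 0, 0.05], [0, 0, 0, 0, 0, 0, 0.05]]

```text
t: 18.98
tool_pos: [0.5089, -0.2542, 0.1166]
tool_rot: [0.732, 1.435, -0.745]
contact_force: [-0.1, -0.1, 0.9]
opening: 0.0501
```

```bash
python3 -c "
from h import *
st(); get_image('wrist'); marks('wrist',['grip']); print(pix('wrist',[0.508,-0.253,0.177]))
plan([0.5085,-0.2535,0.105],126.5,4,.05)"
```

```text
t 18.98 pos [ 0.5089 -0.2542  0.1166] yaw(-z) 125.68 xaxis [ 0.002 -0.01  -1.   ] F [-0.07 -0.08  0.94] op 0.0501 q6 -1.21
wrist grip 0.67 [ 0.508  -0.2544  0.1639] [277. 275.]
wrist grip 0.65 [0.6516 0.0364 0.0026] [535.  61.]
[278.85880269 287.52704524]
[[0.0032,-0.0000,-0.0004,-0.21,0.16,0.06,0.050],
[0.0032,-0.0000,-0.0004,-0.21,0.16,0.06,0.050],
[0.0032,-0.0000,-0.0004,-0.21,0.16,0.06,0.050],
[0.0032,-0.0000,-0.0003,-0.21,0.16,0.06,0.050]]
```

>>> arm_command:
  plan:
    - [[0.004, 0, 0, 0, 0, 0, 0.05], [0.005, 0, 0, 0, 0, 0, 0.05], [0.001, 0, 0, 0, 0, 0, 0.05], [0, 0, 0, 0, 0, 0, 0.0], [0, 0, 0, 0, 0, 0, 0.0], [0, 0, 0, 0, 0, 0, 0.0], [0, 0, 0, 0, 0, 0, 0.0], [0, 0, 0, 0, 0, 0, 0.0], [0, 0, 0, 0, 0, 0, 0.0], [0, 0, 0, 0, 0, 0, 0.0]]
  squeeze: 50

```text
t: 19.92
tool_pos: [0.5111, -0.2557, 0.1089]
tool_rot: [0.731, 1.429, -0.745]
contact_force: [0.1, 0.8, -0.3]
opening: 0.023
```

>>> arm_command:
  plan:
    - [[-0.004, 0, 0, 0, 0, 0, 0], [-0.006, 0, 0, 0, 0, 0, 0], [-0.008, 0, 0, 0, 0, 0, 0], [-0.01, 0, 0, 0, 0, 0, 0], [-0.01, 0, 0, 0, 0, 0, 0]]

```text
t: 20.33
tool_pos: [0.5091, -0.2538, 0.146]
tool_rot: [0.733, 1.434, -0.745]
contact_force: [-1.0, 0.7, -1.6]
opening: 0.0235
```

```bash
python3 -c "
from h import *
st()
for n in ('top','side'): get_image(n); marks(n,['wing_l','grip','pot'])"
```

```text
t 20.33 pos [ 0.5091 -0.2538  0.146 ] yaw(-z) 125.67 xaxis [ 0.003 -0.01  -1.   ] F [-0.96  0.69 -1.59] op 0.0235 q6 -1.21
top wing_l 0.66 [ 0.4499 -0.2927  0.1297] [374. 241.]
top wing_l 0.51 [ 0.5676 -0.2045  0.1341] [343. 202.]
top grip 0.6 [ 0.5053 -0.2477  0.1982] [363. 220.]
top grip 0.6 [0.6469 0.0319 0.0028] [263. 185.]
top pot 0.61 [ 0.5048 -0.2503  0.0522] [353. 226.]
side wing_l 0.97 [ 0.5681 -0.2117  0.1346] [317. 158.]
side wing_l 0.97 [ 0.4512 -0.2923  0.1319] [369. 160.]
side grip 0.77 [ 0.5082 -0.2522  0.2008] [346. 140.]
side pot 0.68 [ 0.5095 -0.2507  0.0487] [340. 181.]
```

The pot is free and lifted. While I raise it, I measure the scale's direction.

>>> arm_command:
  plan:
    - [[-0.012, 0, 0, 0, 0, 0, 0], [-0.014, 0, 0, 0, 0, 0, 0], [-0.014, 0, 0, 0, 0, 0, 0], [-0.014, 0, 0, 0, 0, 0, 0], [-0.006, 0, 0, 0, 0, 0, 0]]

```text
t: 21.15
tool_pos: [0.5065, -0.2517, 0.204]
tool_rot: [0.735, 1.444, -0.745]
contact_force: [1.0, -0.7, -1.5]
opening: 0.023
```

```bash
cat > sc.py <<'E'
from h import *
def plane(n,uv,z):
    c=calibration(n); M=c2w(n); d=np.c_[(uv[:,0]-c['cx'])/c['fx'],(uv[:,1]-c['cy'])/c['fy'],np.ones(len(uv))]@M[:3,:3].T
    return M[:3,3]+d*((z-M[2,3])/d[:,2])[:,None]
for n in('top','side'):
    get_image(n); marks(n,['hook_seat','scale'])
    for k in ('hook_seat','scale'):
      for r in cut_out(n,k)[:2]:
        m=r['mask']; uv=np.argwhere(m)[:,::-1].astype(float); P=plane(n,uv,.19)[:,:2]
        vx,vy,x0,y0=cv2.fitLine(P.astype(np.float32),cv2.DIST_HUBER,0,.002,.002).ravel()
        print(n,k,round(r['conf'],2),len(uv),'bbox',uv.min(0),uv.max(0),'yaw',np.degrees(np.arctan2(vy,vx)),'mean',P.mean(0),'minx pt',P[P[:,0].argmin()],'max',P[P[:,0].argmax()])
st()
E
python3 sc.py
```

```text
top hook_seat 0.66 [0.5067 0.2357 0.1908] [189. 221.]
top hook_seat 0.57 [ 0.5658 -0.2014  0.1939] [346. 199.]
top hook_seat 0.67 297 bbox [181. 175.] [194. 227.] yaw 4.1743846 mean [0.56527708 0.23680996] minx pt [0.48893603 0.22871468] max [0.63618613 0.23234186]
top scale 0.84 2517 bbox [171. 154.] [223. 227.] yaw 38.627125 mean [0.61578524 0.21412385] minx pt [0.48894933 0.23147511] max [0.69738909 0.28201737]
side hook_seat 0.2 [ 5.151e-01 -2.563e-01 -2.000e-04] [337. 191.]
side scale 0.51 [ 0.7143  0.035  -0.003 ] [222. 222.]
side hook_seat 0.72 442 bbox [181. 232.] [241. 268.] yaw 4.3188868 mean [0.56437043 0.23491137] minx pt [0.49181907 0.22928115] max [0.64192582 0.22049111]
side scale 0.77 5153 bbox [144. 203.] [241. 317.] yaw -37.866932 mean [0.58995174 0.29270713] minx pt [0.48787219 0.371631  ] max [0.73520543 0.18561798]
t 21.65 pos [ 0.5054 -0.2509  0.2003] yaw(-z) 125.66 xaxis [-0.009 -0.002 -1.   ] F [ 0.06  0.42 -1.94] op 0.0233 q6 -1.21
```

```bash
cat >> sc.py <<'E'
print('---')
for n in('top','side'):
    r=cut_out(n,'hook_seat')[0]; uv=np.argwhere(r['mask'])[:,::-1].astype(float)
    P=plane(n,uv,.19)[:,:2]
    for a in np.arange(.485,.645,.01):
        q=P[(P[:,0]>=a)&(P[:,0]<a+.01),1]
        if len(q): print(n,round(a+.005,3),np.round([q.min(),q.mean(),q.max()],4),len(q))
E
python3 sc.py | sed -n '/---/,$p'
```

```text
---
top 0.49 [0.2289 0.2316 0.2344] 4
top 0.5 [0.2262 0.2318 0.2374] 15
top 0.51 [0.2264 0.2324 0.2404] 21
top 0.52 [0.2266 0.2336 0.2406] 18
top 0.53 [0.2268 0.2336 0.2408] 23
top 0.54 [0.2271 0.2337 0.2384] 17
top 0.55 [0.2302 0.2354 0.2414] 14
top 0.56 [0.2304 0.236  0.2417] 20
top 0.57 [0.2307 0.2368 0.2447] 16
top 0.58 [0.2309 0.2382 0.245 ] 23
top 0.59 [0.2339 0.2396 0.2453] 15
top 0.6 [0.2342 0.2399 0.2456] 20
top 0.61 [0.2344 0.2401 0.2458] 15
top 0.62 [0.2347 0.2404 0.2461] 20
top 0.63 [0.2349 0.2426 0.2491] 11
side 0.49 [0.2305 0.2322 0.2339] 2
side 0.5 [0.2221 0.2296 0.2368] 27
side 0.51 [0.2259 0.2321 0.2377] 21
side 0.52 [0.2263 0.2333 0.2398] 24
side 0.53 [0.2242 0.2319 0.2402] 27
side 0.54 [0.2263 0.2344 0.2419] 27
side 0.55 [0.2272 0.2346 0.242 ] 28
side 0.56 [0.2267 0.2345 0.2429] 28
side 0.57 [0.2267 0.2363 0.2451] 30
side 0.58 [0.2263 0.2356 0.2447] 33
side 0.59 [0.2267 0.2365 0.2456] 28
side 0.6 [0.2297 0.2375 0.2452] 28
side 0.61 [0.2319 0.239  0.2461] 22
side 0.62 [0.2328 0.2398 0.247 ] 26
side 0.63 [0.2328 0.2406 0.2488] 23
side 0.64 [0.2341 0.2423 0.2493] 12
```

```bash
python3 -c "
from h import *
E=plan([0.43,0.225,0.205],184.2,20,0)"
```

```text
[[-0.0002,0.0108,-0.0216,-2.93,-0.02,0.02,0.000],
[-0.0002,0.0119,-0.0210,-2.93,-0.02,0.02,0.000],
[-0.0002,0.0129,-0.0203,-2.93,-0.02,0.02,0.000],
[-0.0002,0.0140,-0.0196,-2.93,-0.02,0.02,0.000],
[-0.0002,0.0149,-0.0189,-2.93,-0.02,0.02,0.000],
[-0.0002,0.0159,-0.0181,-2.93,-0.02,0.02,0.000],
[-0.0002,0.0168,-0.0173,-2.93,-0.02,0.02,0.000],
[-0.0002,0.0177,-0.0164,-2.93,-0.02,0.02,0.000],
[-0.0002,0.0185,-0.0155,-2.93,-0.02,0.02,0.000],
[-0.0002,0.0192,-0.0145,-2.93,-0.02,0.02,0.000],
[-0.0002,0.0200,-0.0135,-2.93,-0.02,0.02,0.000],
[-0.0002,0.0206,-0.0125,-2.93,-0.02,0.02,0.000],
[-0.0002,0.0212,-0.0114,-2.93,-0.02,0.02,0.000],
[-0.0002,0.0218,-0.0103,-2.93,-0.02,0.02,0.000],
[-0.0002,0.0223,-0.0092,-2.93,-0.02,0.02,0.000],
[-0.0002,0.0227,-0.0080,-2.93,-0.02,0.02,0.000],
[-0.0002,0.0231,-0.0069,-2.93,-0.02,0.02,0.000],
[-0.0002,0.0234,-0.0057,-2.93,-0.02,0.02,0.000],
[-0.0002,0.0237,-0.0045,-2.93,-0.02,0.02,0.000],
[-0.0002,0.0239,-0.0033,-2.93,-0.02,0.02,0.000]]
```

>>> arm_command:
  plan:
    - [[-0.001, 0.006, -0.011, -2.9, 0, 0, 0], [-0.001, 0.011, -0.02, -2.9, 0, 0, 0], [-0.001, 0.013, -0.02, -2.9, 0, 0, 0], [-0.001, 0.014, -0.0195, -2.9, 0, 0, 0], [-0.001, 0.015, -0.019, -2.9, 0, 0, 0], [-0.0005, 0.016, -0.018, -2.9, 0, 0, 0], [-0.0005, 0.017, -0.0175, -2.9, 0, 0, 0], [-0.0005, 0.0175, -0.0165, -2.9, 0, 0, 0], [-0.0005, 0.0185, -0.0155, -2.9, 0, 0, 0], [-0.0005, 0.019, -0.0145, -2.9, 0, 0, 0], [-0.0005, 0.02, -0.0135, -2.9, 0, 0, 0], [-0.0005, 0.0205, -0.0125, -2.9, 0, 0, 0], [-0.0005, 0.021, -0.0115, -2.9, 0, 0, 0], [-0.0005, 0.022, -0.0105, -2.9, 0, 0, 0], [-0.0005, 0.022, -0.009, -2.9, 0, 0, 0], [-0.0005, 0.022, -0.008, -2.9, 0, 0, 0], [-0.0005, 0.02, -0.007, -2.9, 0, 0, 0], [-0.0005, 0.016, -0.005, -2.9, 0, 0, 0], [0, 0.01, -0.003, -2.9, 0, 0, 0], [0, 0, 0, -2.9, 0, 0, 0]]

```text
t: 23.92
tool_pos: [0.4264, 0.1801, 0.2144]
tool_rot: [-0.088, 1.569, 0.085]
contact_force: [0.1, -0.1, -2.5]
opening: 0.0228
```

```bash
python3 -c "
from h import *
st(); plan([0.425,0.226,0.195],184.2,6,0)
for n in ('top','side'): get_image(n); marks(n,['wing_l','grip','pot','hook_seat'])"
```

```text
t 23.92 pos [0.4264 0.1801 0.2144] yaw(-z) -173.67 xaxis [ 0.    -0.002 -1.   ] F [ 0.07 -0.12 -2.54] op 0.0228 q6 -1.44
[[0.0032,0.0076,0.0006,0.35,0.00,0.02,0.000],
[0.0032,0.0076,0.0006,0.35,0.00,0.02,0.000],
[0.0032,0.0076,0.0005,0.35,0.00,0.02,0.000],
[0.0032,0.0076,0.0005,0.35,0.00,0.02,0.000],
[0.0032,0.0076,0.0004,0.35,0.00,0.02,0.000],
[0.0032,0.0076,0.0004,0.35,0.00,0.02,0.000]]
top wing_l 0.6 [0.4298 0.1071 0.2012] [234. 248.]
top grip 0.37 [0.4308 0.1099 0.2006] [233. 248.]
top pot 0.49 [0.421  0.1797 0.1195] [212. 252.]
top hook_seat 0.63 [0.7112 0.0393 0.0029] [261. 166.]
top hook_seat 0.59 [0.5074 0.2359 0.191 ] [188. 220.]
side wing_l 0.94 [0.4185 0.248  0.2007] [262. 286.]
side wing_l 0.93 [0.4345 0.1046 0.1995] [294. 239.]
side grip 0.72 [0.4242 0.1756 0.2664] [281. 242.]
side grip 0.43 [0.425  0.1756 0.1153] [279. 284.]
side pot 0.79 [0.428  0.1746 0.1158] [278. 283.]
side pot 0.49 [ 7.127e-01  3.660e-02 -7.000e-04] [222. 223.]
side hook_seat 0.94 [0.5124 0.2341 0.1931] [231. 262.]
side hook_seat 0.68 [ 0.5109 -0.2564  0.0006] [339. 191.]
```

>>> arm_command:
  plan:
    - [[0.002, 0.006, 0, 0.35, 0, 0, 0], [0.0035, 0.0085, 0, 0.35, 0, 0, 0], [0.004, 0.0085, 0, 0.35, 0, 0, 0], [0.0035, 0.0085, 0, 0.35, 0, 0, 0], [0.003, 0.008, 0, 0.35, 0, 0, 0], [0.002, 0.005, 0, 0.35, 0, 0, 0], [0, 0, 0, 0, 0, 0, 0], [0, 0, 0, 0, 0, 0, 0]]

```text
t: 25.08
tool_pos: [0.4235, 0.2251, 0.1946]
tool_rot: [-0.049, 1.57, 0.045]
contact_force: [0.2, -0.5, -1.7]
opening: 0.0233
```

```bash
python3 -c "
from h import *
st(); plan([0.5105,0.2355,0.193],184.2,12,0)"
```

```text
t 25.08 pos [0.4235 0.2251 0.1946] yaw(-z) -176.59 xaxis [ 0.    -0.003 -1.   ] F [ 0.21 -0.46 -1.74] op 0.0233 q6 -1.3
[[0.0001,0.0004,0.0073,-0.07,-0.00,0.01,0.000],
[0.0001,0.0004,0.0073,-0.07,-0.00,0.01,0.000],
[0.0001,0.0004,0.0073,-0.07,-0.00,0.01,0.000],
[0.0001,0.0004,0.0073,-0.07,-0.00,0.01,0.000],
[0.0001,0.0004,0.0073,-0.07,-0.00,0.01,0.000],
[0.0001,0.0004,0.0073,-0.07,-0.00,0.01,0.000],
[0.0001,0.0004,0.0073,-0.07,-0.00,0.01,0.000],
[0.0001,0.0004,0.0073,-0.07,-0.00,0.01,0.000],
[0.0001,0.0004,0.0073,-0.07,-0.00,0.01,0.000],
[0.0001,0.0004,0.0073,-0.07,-0.00,0.01,0.000],
[0.0001,0.0004,0.0073,-0.07,-0.00,0.01,0.000],
[0.0001,0.0003,0.0073,-0.07,-0.00,0.01,0.000]]
```

Excellent alignment. I advance to just before the tip, check there, then go through.

>>> arm_command:
  plan:
    - [[0, 0.0005, 0.004, -0.1, 0, 0, 0], [0, 0.0005, 0.007, -0.1, 0, 0, 0], [0, 0.0005, 0.008, -0.1, 0, 0, 0], [0, 0.0005, 0.008, -0.1, 0, 0, 0], [0, 0.0005, 0.006, -0.1, 0, 0, 0], [0, 0, 0.003, 0, 0, 0, 0], [0, 0, 0, 0, 0, 0, 0]]

```text
t: 25.67
tool_pos: [0.4648, 0.2293, 0.1956]
tool_rot: [-0.055, 1.568, 0.05]
contact_force: [0.4, -1.0, -2.4]
opening: 0.0232
```

```bash
python3 -c "
from h import *
st(); snap('side','s7')
for n in ('top','side'): get_image(n); marks(n,['wing_l','grip','pot','hook_seat'])
plan([0.5105,0.2355,0.193],184.2,8,0)
cv2.imwrite('pics/s7c.png',cv2.resize(cv2.imread('pics/s7.png')[190:340,160:340],(720,600),interpolation=cv2.INTER_CUBIC))"
```

```text
t 25.67 pos [0.4648 0.2293 0.1956] yaw(-z) -176.16 xaxis [ 0.003 -0.003 -1.   ] F [ 0.37 -1.04 -2.42] op 0.0232 q6 -1.32
top wing_l 0.62 [0.47   0.1559 0.1824] [218. 234.]
top pot 0.58 [0.4566 0.2318 0.0985] [196. 241.]
top hook_seat 0.56 [0.5094 0.2377 0.1867] [188. 220.]
side wing_l 0.85 [0.4663 0.1564 0.1797] [269. 252.]
side wing_l 0.62 [0.4569 0.2998 0.1829] [233. 299.]
side grip 0.81 [0.4588 0.2309 0.2459] [251. 258.]
side pot 0.65 [0.4603 0.2267 0.0962] [253. 296.]
side hook_seat 0.72 [0.457  0.2258 0.1005] [255. 296.]
side hook_seat 0.7 [0.5116 0.2322 0.1934] [232. 262.]
[[0.0003,0.0004,0.0059,-0.04,0.02,0.02,0.000],
[0.0003,0.0004,0.0059,-0.04,0.02,0.02,0.000],
[0.0003,0.0004,0.0059,-0.04,0.02,0.02,0.000],
[0.0003,0.0003,0.0059,-0.04,0.02,0.02,0.000],
[0.0003,0.0003,0.0059,-0.04,0.02,0.02,0.000],
[0.0003,0.0003,0.0059,-0.04,0.02,0.02,0.000],
[0.0003,0.0003,0.0059,-0.04,0.02,0.02,0.000],
[0.0003,0.0003,0.0059,-0.04,0.02,0.02,0.000]]
```

View pics/s7c.png

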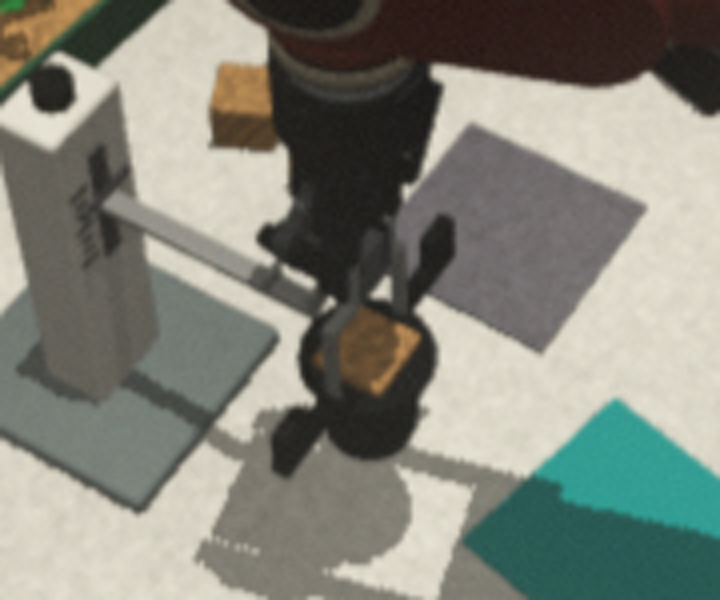

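The bail opening faces the hook tip (hook tip at crop 320,300; bail at 350,290), so I advance through.

>>> arm_command:
  plan:
    - [[0.001, 0.0005, 0.004, 0, 0, 0, 0], [0.001, 0.0005, 0.007, 0, 0, 0, 0], [0, 0.0005, 0.008, 0, 0, 0, 0], [0, 0.0005, 0.008, 0, 0, 0, 0], [0, 0.0005, 0.008, 0, 0, 0, 0], [0, 0.0003, 0.006, 0, 0, 0, 0], [0, 0, 0.003, 0, 0, 0, 0], [0, 0, 0, 0, 0, 0, 0]]

```text
t: 26.88
tool_pos: [0.5131, 0.2359, 0.1932]
tool_rot: [-0.055, 1.567, 0.051]
contact_force: [-0.8, -0.0, -2.1]
opening: 0.0234
```

```bash
python3 -c "
from h import *
st(); 
for n in ('top','side'): get_image(n); marks(n,['wing_l','grip','pot','hook_seat'])
plan([0.513,0.2355,0.193],184.2,3,0)"
```

```text
t 26.88 pos [0.5131 0.2359 0.1932] yaw(-z) -176.13 xaxis [ 0.003 -0.002 -1.   ] F [-0.83 -0.01 -2.12] op 0.0234 q6 -1.34
top wing_l 0.7 [0.5155 0.1647 0.1798] [215. 218.]
top pot 0.68 [0.5065 0.2354 0.0963] [195. 224.]
side wing_l 0.85 [0.5052 0.307  0.183 ] [212. 290.]
side wing_l 0.76 [0.5184 0.1648 0.1806] [248. 244.]
side wing_l 0.21 [0.5156 0.0093 0.0058] [286. 248.]
side grip 0.85 [0.508  0.2353 0.2475] [231. 248.]
side pot 0.65 [0.5065 0.234  0.0972] [235. 288.]
side pot 0.58 [ 0.6515 -0.0404 -0.0031] [256. 216.]
side hook_seat 0.64 [0.5109 0.2334 0.1929] [232. 262.]
[[0.0002,-0.0002,0.0003,-0.10,0.07,0.05,0.000],
[0.0002,-0.0002,0.0003,-0.10,0.07,0.05,0.000],
[0.0002,-0.0002,0.0003,-0.10,0.07,0.05,0.000]]
```

>>> arm_command:
  plan:
    - [[0.003, 0, 0, 0, 0, 0, 0], [0.004, 0, 0, 0, 0, 0, 0], [0.004, 0, 0, 0, 0, 0, 0], [0.004, 0, 0, 0, 0, 0, 0], [0.004, 0, 0, 0, 0, 0, 0], [0.003, 0, 0, 0, 0, 0, 0], [0.002, 0, 0, 0, 0, 0, 0], [0, 0, 0, 0, 0, 0, 0], [0, 0, 0, 0, 0, 0, 0]]

```text
t: 28.13
tool_pos: [0.5112, 0.2357, 0.1658]
tool_rot: [-0.056, 1.568, 0.051]
contact_force: [-0.7, 0.3, -2.3]
opening: 0.023
```

```bash
python3 -c "
from h import *
st(); plan([0.513,0.2355,0.165],184.2,3,0)"
```

```text
t 28.13 pos [0.5112 0.2357 0.1658] yaw(-z) -176.09 xaxis [ 0.002 -0.003 -1.   ] F [-0.73  0.3  -2.28] op 0.023 q6 -1.34
[[0.0003,-0.0001,0.0006,-0.10,0.04,0.06,0.000],
[0.0003,-0.0001,0.0006,-0.10,0.04,0.06,0.000],
[0.0003,-0.0001,0.0006,-0.10,0.04,0.06,0.000]]
```

>>> arm_command:
  plan:
    - [[0.002, 0, 0.0005, 0, 0, 0, 0], [0.002, 0, 0.0005, 0, 0, 0, 0], [0.002, 0, 0, 0, 0, 0, 0], [0.002, 0, 0, 0, 0, 0, 0], [0, 0, 0, 0, 0, 0, 0]]

```text
t: 28.55
tool_pos: [0.513, 0.236, 0.1584]
tool_rot: [-0.055, 1.567, 0.052]
contact_force: [0.6, -0.2, -1.4]
opening: 0.0226
```

```bash
python3 -c "
from h import *
st(); get_image('side'); marks('side',['wing_l','hook_seat','scale_arm','grip'])
for i in range(4): get_image('top'); print(ctrl.get_obs()['contact_force'])"
```

```text
t 28.55 pos [0.513  0.236  0.1584] yaw(-z) -176.09 xaxis [ 0.004 -0.002 -1.   ] F [ 0.56 -0.23 -1.41] op 0.0226 q6 -1.34
side wing_l 0.83 [0.516  0.1606 0.1442] [251. 253.]
side wing_l 0.65 [0.5056 0.3058 0.1482] [214. 298.]
side hook_seat 0.77 [0.5111 0.2292 0.1888] [233. 262.]
side hook_seat 0.58 [0.5102 0.2356 0.2109] [231. 258.]Traceback (most recent call last):
  File "<string>", line 3, in <module>
    st(); get_image('side'); marks('side',['wing_l','hook_seat','scale_arm','grip'])
                             ~~~~~^^^^^^^^^^^^^^^^^^^^^^^^^^^^^^^^^^^^^^^^^^^^^^^^^^
  File "h.py", line 18, in marks
    for d in f(n,t)[:4]: print(n,t,round(d['conf'],2),np.round(w(n,d['at']),4), np.round(pix(n,w(n,d['at'])),0))
             ~^^^^^
ValueError: it knows: bail, beaker, brush, cube, grip, hook_seat, jar, mat_top, nutrient, pot, pot_mid, scale, tank, wing
```

>>> arm_command:
  plan:
    - [[0.002, 0, 0, 0, 0, 0, 0], [0.002, 0, 0, 0, 0, 0, 0], [0.002, 0, 0, 0, 0, 0, 0], [0, 0, 0, 0, 0, 0, 0]]

```text
t: 29.03
tool_pos: [0.5134, 0.2361, 0.1535]
tool_rot: [-0.055, 1.565, 0.052]
contact_force: [-0.4, -0.6, 0.8]
opening: 0.0231
```

```bash
python3 -c "
from h import *
st(); get_image('side'); marks('side',['wing_l','hook_seat'])
print(np.mean([(get_image('top'),ctrl.get_obs()['contact_force'])[1] for i in range(5)],0))"
```

```text
t 29.03 pos [0.5134 0.2361 0.1535] yaw(-z) -176.09 xaxis [ 0.005 -0.002 -1.   ] F [-0.36 -0.62  0.77] op 0.0231 q6 -1.34
side wing_l 0.89 [0.5013 0.304  0.1429] [216. 300.]
side wing_l 0.67 [0.5174 0.1628 0.1391] [250. 255.]
side wing_l 0.47 [ 0.5186  0.4333 -0.0009] [177. 372.]
[-1.28857644 -0.29346929  0.20230819]
```

Weight is transferred, so I release gently.

>>> arm_command:
  plan:
    - [[0, 0, 0, 0, 0, 0, 0.03], [0, 0, 0, 0, 0, 0, 0.04], [0, 0, 0, 0, 0, 0, 0.05], [0, 0, 0, 0, 0, 0, 0.05], [-0.004, 0, 0, 0, 0, 0, 0.05], [-0.01, 0, 0, 0, 0, 0, 0.05], [-0.015, 0, 0, 0, 0, 0, 0.05], [-0.015, 0, 0, 0, 0, 0, 0.05], [-0.015, 0, 0, 0, 0, 0, 0.05], [-0.006, 0, 0, 0, 0, 0, 0.05], [0, 0, 0, 0, 0, 0, 0.05]]

```text
t: 30.35
tool_pos: [0.5145, 0.2366, 0.2259]
tool_rot: [-0.054, 1.56, 0.053]
contact_force: [0.5, 0.6, -0.3]
opening: 0.0499
```

```bash
python3 -c "
from h import *
st(); snap('wrist','w8'); marks('wrist',['grip','wing_l','hook_seat'])
get_image('side'); marks('side',['wing_l','pot'])
cv2.imwrite('pics/w8c.png',cv2.resize(cv2.imread('pics/w8.png')[110:350,130:430],(750,600)))"
```

```text
t 30.35 pos [0.5145 0.2366 0.2259] yaw(-z) -176.09 xaxis [ 0.01 -0.   -1.  ] F [ 0.49  0.57 -0.29] op 0.0499 q6 -1.34
wrist grip 0.93 [0.5088 0.2349 0.2057] [277. 220.]
wrist wing_l 0.84 [0.5155 0.1646 0.1361] [198. 196.]
wrist wing_l 0.82 [0.502  0.3124 0.1317] [366. 191.]
wrist hook_seat 0.82 [0.506  0.229  0.1764] [270. 205.]
wrist hook_seat 0.28 [0.4996 0.309  0.1307] [362. 188.]
side wing_l 0.81 [0.5173 0.1624 0.1412] [250. 254.]
side wing_l 0.7 [0.5084 0.3058 0.1433] [213. 299.]
side wing_l 0.23 [0.5173 0.0122 0.0067] [285. 248.]
side pot 0.83 [0.5111 0.2388 0.0544] [233. 299.]
side pot 0.17 [0.5094 0.2325 0.0599] [235. 296.]
```

View pics/w8c.png

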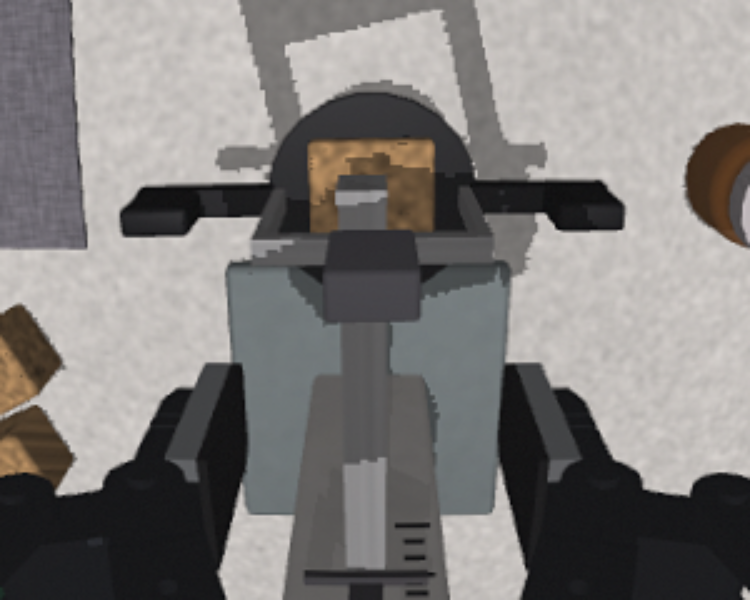

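The pot hangs straight: bar across the seat, tip at crop (360,190) standing through the bail, wings level. Now I wait with the arm still.

>>> arm_command:
  plan:
    - [[0, 0, 0, 0, 0, 0, 0.05], [0, 0, 0, 0, 0, 0, 0.05], [0, 0, 0, 0, 0, 0, 0.05], [0, 0, 0, 0, 0, 0, 0.05], [0, 0, 0, 0, 0, 0, 0.05], [0, 0, 0, 0, 0, 0, 0.05], [0, 0, 0, 0, 0, 0, 0.05], [0, 0, 0, 0, 0, 0, 0.05], [0, 0, 0, 0, 0, 0, 0.05], [0, 0, 0, 0, 0, 0, 0.05], [0, 0, 0, 0, 0, 0, 0.05], [0, 0, 0, 0, 0, 0, 0.05], [0, 0, 0, 0, 0, 0, 0.05], [0, 0, 0, 0, 0, 0, 0.05], [0, 0, 0, 0, 0, 0, 0.05], [0, 0, 0, 0, 0, 0, 0.05], [0, 0, 0, 0, 0, 0, 0.05], [0, 0, 0, 0, 0, 0, 0.05], [0, 0, 0, 0, 0, 0, 0.05], [0, 0, 0, 0, 0, 0, 0.05]]

```text
t: 32.37
tool_pos: [0.5119, 0.2357, 0.2196]
tool_rot: [-0.056, 1.57, 0.051]
contact_force: [-0.6, -0.1, 0.5]
opening: 0.0499
```

>>> arm_command:
  plan:
    - [[0, 0, 0, 0, 0, 0, 0.05], [0, 0, 0, 0, 0, 0, 0.05], [0, 0, 0, 0, 0, 0, 0.05], [0, 0, 0, 0, 0, 0, 0.05], [0, 0, 0, 0, 0, 0, 0.05], [0, 0, 0, 0, 0, 0, 0.05], [0, 0, 0, 0, 0, 0, 0.05], [0, 0, 0, 0, 0, 0, 0.05], [0, 0, 0, 0, 0, 0, 0.05], [0, 0, 0, 0, 0, 0, 0.05], [0, 0, 0, 0, 0, 0, 0.05], [0, 0, 0, 0, 0, 0, 0.05], [0, 0, 0, 0, 0, 0, 0.05], [0, 0, 0, 0, 0, 0, 0.05], [0, 0, 0, 0, 0, 0, 0.05], [0, 0, 0, 0, 0, 0, 0.05], [0, 0, 0, 0, 0, 0, 0.05], [0, 0, 0, 0, 0, 0, 0.05], [0, 0, 0, 0, 0, 0, 0.05], [0, 0, 0, 0, 0, 0, 0.05]]

```text
t: 34.03
tool_pos: [0.5119, 0.2357, 0.2196]
tool_rot: [-0.056, 1.57, 0.051]
contact_force: [-0.1, 0.5, -0.4]
opening: 0.05
```

```bash
cat > still.py <<'E'
from h import *
a=get_image('side')[190:340,160:340].astype(float)
for i in range(20):
    b=get_image('side')[190:340,160:340].astype(float)
    if i%4==3:
        s=cv2.phaseCorrelate(cv2.cvtColor(a.astype('float32'),cv2.COLOR_RGB2GRAY)[70:130,45:100],cv2.cvtColor(b.astype('float32'),cv2.COLOR_RGB2GRAY)[70:130,45:100]); print(np.abs(a-b).mean(),np.abs(a-b).max(),s)
st(); get_image('wrist'); marks('wrist',['grip','wing_l'])
plan([0.5135,0.236,0.154],184.0,9,.05)
E
python3 still.py
```

```text
1.4738024691358025 11.0 ((-0.0270994171061254, 0.02904365699359346), 0.9982875898149278)
1.4785679012345678 27.0 ((0.046817042999681036, 0.03205252766646183), 1.0012552952766418)
1.4910864197530864 26.0 ((0.04948189599212682, 0.08197079593175616), 0.9988259953922696)
1.4974938271604938 38.0 ((0.06029522799853382, 0.052048273699561776), 1.0018178521262275)
1.4861728395061728 29.0 ((0.030885625970658026, 0.0835856214571109), 0.9977956122822231)
t 35.08 pos [0.5119 0.2357 0.2197] yaw(-z) -176.1 xaxis [ 0.001 -0.003 -1.   ] F [ 0.14  0.34 -0.89] op 0.0498 q6 -1.34
wrist grip 0.97 [0.5076 0.2335 0.2085] [276. 225.]
wrist wing_l 0.97 [0.5028 0.3096 0.1365] [365. 196.]
wrist wing_l 0.93 [0.5175 0.1636 0.1426] [194. 203.]
[[0.0073,0.0000,0.0002,-0.01,0.00,0.02,0.050],
[0.0073,0.0000,0.0002,-0.01,0.00,0.02,0.050],
[0.0073,0.0000,0.0002,-0.01,0.00,0.02,0.050],
[0.0073,0.0000,0.0002,-0.01,0.00,0.02,0.050],
[0.0073,0.0000,0.0002,-0.01,0.00,0.02,0.050],
[0.0073,0.0000,0.0002,-0.01,0.00,0.02,0.050],
[0.0073,0.0000,0.0002,-0.01,0.00,0.02,0.050],
[0.0073,0.0000,0.0002,-0.01,0.00,0.02,0.050],
[0.0073,0.0000,0.0002,-0.01,0.00,0.02,0.050]]
```

>>> arm_command:
  plan:
    - [[0, 0, 0, 0, 0, 0, 0.05], [0, 0, 0, 0, 0, 0, 0.05], [0, 0, 0, 0, 0, 0, 0.05], [0, 0, 0, 0, 0, 0, 0.05], [0, 0, 0, 0, 0, 0, 0.05], [0, 0, 0, 0, 0, 0, 0.05], [0, 0, 0, 0, 0, 0, 0.05], [0, 0, 0, 0, 0, 0, 0.05], [0, 0, 0, 0, 0, 0, 0.05], [0, 0, 0, 0, 0, 0, 0.05], [0, 0, 0, 0, 0, 0, 0.05], [0, 0, 0, 0, 0, 0, 0.05], [0, 0, 0, 0, 0, 0, 0.05], [0, 0, 0, 0, 0, 0, 0.05], [0, 0, 0, 0, 0, 0, 0.05], [0, 0, 0, 0, 0, 0, 0.05], [0, 0, 0, 0, 0, 0, 0.05], [0, 0, 0, 0, 0, 0, 0.05]]

```text
t: 36.73
tool_pos: [0.5119, 0.2358, 0.2196]
tool_rot: [-0.056, 1.57, 0.051]
contact_force: [0.9, -0.3, -0.2]
opening: 0.0501
```

>>> arm_command:
  plan:
    - [[0.005, 0, 0, 0, 0, 0, 0.05], [0.008, 0, 0, 0, 0, 0, 0.05], [0.01, 0, 0, 0, 0, 0, 0.05], [0.01, 0, 0, 0, 0, 0, 0.05], [0.01, 0, 0, 0, 0, 0, 0.05], [0.009, 0, 0, 0, 0, 0, 0.05], [0.005, 0, 0, 0, 0, 0, 0.05], [0.002, 0, 0, 0, 0, 0, 0.05], [0, 0, 0, 0, 0, 0, 0.05]]

```text
t: 37.48
tool_pos: [0.5102, 0.235, 0.1513]
tool_rot: [-0.057, 1.574, 0.05]
contact_force: [0.3, -0.4, 0.3]
opening: 0.0502
```

```bash
python3 -c "
from h import *
st()"
```

```text
t 37.48 pos [0.5102 0.235  0.1513] yaw(-z) -176.1 xaxis [-0.004 -0.005 -1.   ] F [ 0.3  -0.36  0.35] op 0.0502 q6 -1.34
```

>>> arm_command:
  plan:
    - [[-0.002, 0, 0, 0, 0, 0, 0.04], [0, 0, 0, 0, 0, 0, 0.03], [0, 0, 0, 0, 0, 0, 0.0], [0, 0, 0, 0, 0, 0, 0.0], [0, 0, 0, 0, 0, 0, 0.0], [0, 0, 0, 0, 0, 0, 0.0], [0, 0, 0, 0, 0, 0, 0.0], [0, 0, 0, 0, 0, 0, 0.0], [-0.003, 0, 0, 0, 0, 0, 0.0], [-0.004, 0, 0, 0, 0, 0, 0.0], [-0.005, 0, 0, 0, 0, 0, 0.0], [-0.005, 0, 0, 0, 0, 0, 0.0], [-0.006, 0, 0, 0, 0, 0, 0.0], [-0.006, 0, 0, 0, 0, 0, 0.0], [-0.005, 0, 0, 0, 0, 0, 0.0], [-0.003, 0, 0, 0, 0, 0, 0.0], [0, 0, 0, 0, 0, 0, 0.0]]
  squeeze: 50

```text
t: 38.9
tool_pos: [0.5109, 0.2354, 0.1958]
tool_rot: [-0.057, 1.572, 0.05]
contact_force: [-0.3, -0.5, -2.2]
opening: 0.0234
```

```bash
python3 -c "
from h import *
st(); get_image('side'); marks('side',['wing_l','hook_seat','mat_top'])"
```

```text
t 38.9 pos [0.5109 0.2354 0.1958] yaw(-z) -176.1 xaxis [-0.002 -0.004 -1.   ] F [-0.3  -0.47 -2.22] op 0.0234 q6 -1.34
side wing_l 0.98 [0.5195 0.1622 0.1818] [249. 243.]
side wing_l 0.95 [0.5081 0.3075 0.1855] [211. 288.]
side wing_l 0.24 [0.5104 0.2324 0.1941] [232. 262.]
side hook_seat 0.76 [0.5106 0.2314 0.1957] [232. 261.]
side mat_top 0.93 [0.3314 0.1605 0.0049] [314. 325.]
side mat_top 0.66 [0.5158 0.013  0.0075] [285. 248.]
```

>>> arm_command:
  plan:
    - [[0.002, 0, -0.004, 0, 0, 0, 0], [0, 0, -0.008, 0, 0, 0, 0], [0, 0, -0.01, 0, 0, 0, 0], [0, 0, -0.012, 0, 0, 0, 0], [0, 0, -0.012, 0, 0, 0, 0], [0, 0, -0.012, 0, 0, 0, 0], [0, 0, -0.012, 0, 0, 0, 0], [0, 0, -0.01, 0, 0, 0, 0], [0, 0, -0.006, 0, 0, 0, 0], [0, 0, 0, 0, 0, 0, 0]]

```text
t: 39.93
tool_pos: [0.4118, 0.2278, 0.1882]
tool_rot: [-0.059, 1.583, 0.049]
contact_force: [0.4, -0.3, -2.3]
opening: 0.023
```

```bash
python3 -c "
from h import *
st(); get_image('top'); marks('top',['mat_top','hook_seat','pot'])
r=cut_out('top','mat_top')
from sc import plane
" >/tmp/o; head -8 /tmp/o; python3 -c "
from h import *
plan([0.517,0.011,0.15],180,14,0)"
```

```text
t 39.93 pos [0.4118 0.2278 0.1882] yaw(-z) -176.05 xaxis [-0.012 -0.007 -1.   ] F [ 0.37 -0.32 -2.32] op 0.023 q6 -1.29
top mat_top 0.96 [0.3235 0.1602 0.0047] [223. 285.]
top mat_top 0.73 [0.5119 0.0153 0.0006] [269. 225.]
top mat_top 0.59 [ 0.6539 -0.0398 -0.0018] [285. 183.]
top hook_seat 0.84 [0.5076 0.238  0.1895] [188. 220.]
top hook_seat 0.57 [ 6.524e-01 -4.000e-02 -4.000e-04] [285. 183.]
top pot 0.7 [0.4086 0.2277 0.0932] [197. 257.]
top pot 0.61 [ 0.5048 -0.2509 -0.0019] [350. 227.]
[[0.0028,-0.0159,0.0064,0.28,-0.05,0.03,0.000],
[0.0028,-0.0159,0.0064,0.28,-0.05,0.03,0.000],
[0.0028,-0.0159,0.0065,0.28,-0.05,0.03,0.000],
[0.0028,-0.0158,0.0066,0.28,-0.05,0.03,0.000],
[0.0028,-0.0158,0.0067,0.28,-0.05,0.03,0.000],
[0.0028,-0.0158,0.0067,0.28,-0.05,0.03,0.000],
[0.0028,-0.0157,0.0068,0.28,-0.05,0.03,0.000],
[0.0027,-0.0157,0.0069,0.28,-0.05,0.03,0.000],
[0.0027,-0.0157,0.0070,0.28,-0.05,0.03,0.000],
[0.0027,-0.0157,0.0070,0.28,-0.05,0.03,0.000],
[0.0027,-0.0156,0.0071,0.28,-0.05,0.03,0.000],
[0.0027,-0.0156,0.0072,0.28,-0.05,0.03,0.000],
[0.0027,-0.0156,0.0072,0.28,-0.05,0.03,0.000],
[0.0027,-0.0155,0.0073,0.28,-0.05,0.03,0.000]]
```

>>> arm_command:
  plan:
    - [[0, -0.008, 0.002, 0.3, 0, 0, 0], [0, -0.015, 0.005, 0.3, 0.3, -0.2, 0], [0, -0.0165, 0.006, 0.3, 0.3, -0.2, 0], [0.001, -0.0165, 0.007, 0.3, 0, 0, 0], [0.002, -0.0165, 0.0075, 0.3, 0, 0, 0], [0.002, -0.0165, 0.0075, 0.3, 0, 0, 0], [0.002, -0.0165, 0.0075, 0.3, 0, 0, 0], [0.002, -0.0165, 0.0075, 0.3, 0, 0, 0], [0.002, -0.0165, 0.0075, 0.3, 0, 0, 0], [0.002, -0.0165, 0.0075, 0.3, 0, 0, 0], [0.002, -0.0165, 0.0075, 0.3, 0, 0, 0], [0.002, -0.016, 0.0075, 0.3, 0, 0, 0], [0.002, -0.014, 0.007, 0.3, 0, 0, 0], [0.001, -0.008, 0.004, 0, 0, 0, 0], [0, 0, 0, 0, 0, 0, 0]]

```text
t: 42.03
tool_pos: [0.5158, 0.0037, 0.1695]
tool_rot: [-0.01, 1.59, -0.018]
contact_force: [-0.7, 0.1, -2.1]
opening: 0.0232
```

```bash
python3 -c "
from h import *
st()
for n in('side','top'): get_image(n); marks(n,['mat_top','wing_l','pot'])
plan([0.516,0.012,0.108],180,10,0)"
```

```text
t 42.03 pos [0.5158 0.0037 0.1695] yaw(-z) 179.67 xaxis [-0.02  -0.018 -1.   ] F [-0.72  0.13 -2.14] op 0.0232 q6 -1.69
side mat_top 0.79 [0.3322 0.1567 0.005 ] [315. 324.]
side mat_top 0.64 [0.517  0.0123 0.0084] [285. 248.]
side wing_l 0.84 [ 0.5188 -0.0691  0.1568] [304. 191.]
side wing_l 0.56 [0.518  0.0735 0.1581] [272. 225.]
side pot 0.78 [0.5173 0.0013 0.0715] [288. 230.]
side pot 0.39 [ 0.7157 -0.0273  0.0036] [235. 207.]
side pot 0.21 [ 0.5026 -0.4511  0.0016] [373. 156.]
top mat_top 0.86 [0.5125 0.0161 0.0023] [268. 225.]
top mat_top 0.73 [0.3287 0.1594 0.0031] [224. 283.]
top wing_l 0.77 [ 0.5149 -0.0652  0.1559] [296. 219.]
top wing_l 0.61 [0.5143 0.0815 0.1556] [245. 219.]
top pot 0.76 [0.5124 0.0047 0.0769] [272. 223.]
[[0.0062,0.0007,0.0002,-0.01,-0.11,0.10,0.000],
[0.0062,0.0007,0.0002,-0.01,-0.11,0.10,0.000],
[0.0062,0.0007,0.0002,-0.01,-0.11,0.10,0.000],
[0.0062,0.0007,0.0001,-0.01,-0.11,0.10,0.000],
[0.0062,0.0006,0.0001,-0.01,-0.11,0.10,0.000],
[0.0062,0.0006,0.0001,-0.01,-0.11,0.10,0.000],
[0.0062,0.0006,0.0001,-0.01,-0.11,0.10,0.000],
[0.0062,0.0006,0.0001,-0.01,-0.11,0.10,0.000],
[0.0062,0.0006,0.0001,-0.01,-0.11,0.10,0.000],
[0.0062,0.0006,0.0001,-0.01,-0.11,0.10,0.000]]
```

>>> arm_command:
  plan:
    - [[0.004, 0.001, 0, 0, -0.2, 0.2, 0], [0.007, 0.001, 0, 0, -0.2, 0.2, 0], [0.007, 0.001, 0, 0, -0.2, 0.2, 0], [0.007, 0.001, 0, 0, -0.2, 0.2, 0], [0.007, 0.001, 0, 0, -0.2, 0.2, 0], [0.007, 0.001, 0, 0, -0.1, 0.1, 0], [0.007, 0.001, 0, 0, 0, 0, 0], [0.005, 0.0005, 0, 0, 0, 0, 0], [0.002, 0, 0, 0, 0, 0, 0], [0, 0, 0, 0, 0, 0, 0]]

```text
t: 43.27
tool_pos: [0.5131, 0.0158, 0.1092]
tool_rot: [0.003, 1.572, 0.004]
contact_force: [-1.0, -0.8, -1.9]
opening: 0.023
```

```bash
python3 -c "
from h import *
st()
plan([0.516,0.012,0.1],180,4,0)"
```

```text
t 43.27 pos [0.5131 0.0158 0.1092] yaw(-z) -179.99 xaxis [-0.001  0.004 -1.   ] F [-0.97 -0.76 -1.94] op 0.023 q6 -1.69
[[0.0023,-0.0010,0.0007,0.00,-0.02,-0.06,0.000],
[0.0023,-0.0010,0.0007,0.00,-0.02,-0.06,0.000],
[0.0023,-0.0009,0.0007,0.00,-0.02,-0.06,0.000],
[0.0023,-0.0009,0.0007,0.00,-0.02,-0.06,0.000]]
```

>>> arm_command:
  plan:
    - [[0.002, 0, 0, 0, 0, 0, 0], [0.002, 0, 0, 0, 0, 0, 0], [0.0015, 0, 0, 0, 0, 0, 0], [0.0015, 0, 0, 0, 0, 0, 0], [0.0015, 0, 0, 0, 0, 0, 0]]

```text
t: 43.68
tool_pos: [0.5144, 0.0156, 0.1014]
tool_rot: [0.003, 1.569, 0.003]
contact_force: [0.7, 0.2, -1.7]
opening: 0.0233
```

```bash
python3 -c "
from h import *
st(); get_image('side'); marks('side',['wing_l','pot'])"
```

```text
t 43.68 pos [0.5144 0.0156 0.1014] yaw(-z) -180.0 xaxis [ 0.002  0.004 -1.   ] F [ 0.67  0.17 -1.7 ] op 0.0233 q6 -1.69
side wing_l 0.68 [0.5151 0.0852 0.0894] [270. 247.]
side wing_l 0.66 [ 0.519  -0.0593  0.088 ] [301. 211.]
side pot 0.7 [0.5178 0.016  0.0048] [284. 249.]
side pot 0.39 [0.518  0.0155 0.0398] [285. 241.]
side pot 0.24 [0.517  0.4322 0.001 ] [178. 371.]
```

Nearly down. Lower in 1 mm steps until the force shows support.

>>> arm_command:
  plan:
    - [[0.001, 0, 0, 0, 0, 0, 0], [0.001, 0, 0, 0, 0, 0, 0], [0.001, 0, 0, 0, 0, 0, 0]]

```text
t: 44.08
tool_pos: [0.5152, 0.0156, 0.0997]
tool_rot: [0.003, 1.568, 0.003]
contact_force: [-1.2, 0.9, 4.9]
opening: 0.0231
```

>>> arm_command:
  plan:
    - [[0.001, 0, 0, 0, 0, 0, 0], [0.001, 0, 0, 0, 0, 0, 0]]

```text
t: 44.25
tool_pos: [0.5156, 0.0156, 0.0997]
tool_rot: [0.003, 1.567, 0.003]
contact_force: [-2.2, 0.5, 5.9]
opening: 0.0232
```

>>> arm_command:
  plan:
    - [[-0.0005, 0, 0, 0, 0, 0, 0], [0, 0, 0, 0, 0, 0, 0.03], [0, 0, 0, 0, 0, 0, 0.04], [0, 0, 0, 0, 0, 0, 0.05], [0, 0, 0, 0, 0, 0, 0.05], [-0.004, 0, 0, 0, 0, 0, 0.05], [-0.01, 0, 0, 0, 0, 0, 0.05], [-0.015, 0, 0, 0, 0, 0, 0.05], [-0.015, 0, 0, 0, 0, 0, 0.05], [-0.02, 0, 0, 0, 0, 0, 0.05], [-0.02, 0, 0, 0, 0, 0, 0.05], [-0.02, 0, 0, 0, 0, 0, 0.05], [-0.02, 0, 0, 0, 0, 0, 0.05], [0, 0, 0, 0, 0, 0, 0.05]]

```text
t: 45.42
tool_pos: [0.5152, 0.0149, 0.2338]
tool_rot: [0.003, 1.563, 0.003]
contact_force: [-0.1, -0.4, 0.5]
opening: 0.05
```

```bash
python3 -c "
from h import *
st()
for n in('top','side','wrist'): get_image(n); marks(n,['pot','wing_l','grip']+(['cube_a','nutrient','beaker','brush','jar','mat_top'] if n!='wrist' else []))"
```

```text
t 45.42 pos [0.5152 0.0149 0.2338] yaw(-z) 180.0 xaxis [ 0.008  0.003 -1.   ] F [-0.1  -0.39  0.49] op 0.05 q6 -1.69
top pot 0.59 [0.5152 0.0187 0.0084] [268. 224.]
top pot 0.34 [ 0.5042 -0.2506  0.004 ] [350. 227.]
top wing_l 0.72 [ 0.5152 -0.0568  0.0863] [292. 221.]
top wing_l 0.56 [0.5181 0.0928 0.0831] [243. 221.]
top grip 0.38 [ 0.5064 -0.2521  0.0018] [351. 227.]
top cube_a 0.59 [0.7077 0.0376 0.0011] [262. 167.]
top cube_a 0.15 [0.5161 0.0187 0.0042] [268. 224.]
top nutrient 0.75 [ 0.7122 -0.0308  0.0012] [282. 166.]
top beaker 0.6 [ 0.6512 -0.0397 -0.001 ] [285. 184.]
top brush 0.55 [ 4.926e-01 -4.498e-01 -3.000e-04] [411. 231.]
top jar 0.83 [0.5162 0.4316 0.0015] [140. 225.]
top jar 0.75 [0.5129 0.0196 0.0012] [267. 225.]
top jar 0.6 [0.5186 0.0911 0.0869] [244. 220.]
top mat_top 0.94 [0.328  0.1597 0.0029] [223. 283.]
top mat_top 0.69 [5.124e-01 1.620e-02 4.000e-04] [268. 225.]
side pot 0.92 [0.519  0.0157 0.0024] [284. 249.]
side wing_l 0.73 [0.5169 0.0879 0.0873] [269. 248.]
side wing_l 0.64 [0.5163 0.0121 0.0078] [286. 248.]
side wing_l 0.59 [ 0.5215 -0.0563  0.0868] [299. 211.]
side grip 0.5 [0.5196 0.015  0.1506] [285. 212.]
side cube_a 0.64 [ 0.6478  0.0305 -0.0047] [242. 233.]
side cube_a 0.54 [ 0.714   0.0367 -0.0032] [222. 223.]
side nutrient 0.95 [ 0.7145 -0.0299  0.004 ] [236. 207.]
side brush 0.57 [ 0.5014 -0.4486  0.0026] [373. 156.]
side jar 0.63 [ 0.5199  0.4321 -0.0028] [177. 371.]
side jar 0.57 [ 0.5186 -0.0567  0.0864] [300. 212.]
side mat_top 0.95 [0.5157 0.0131 0.0024] [285. 249.]
side mat_top 0.83 [0.3305 0.1597 0.0071] [315. 324.]
wrist pot 0.74 [ 0.7162  0.0325 -0.    ] [290. 303.]
wrist pot 0.7 [0.5136 0.0185 0.0062] [281. 170.]
wrist wing_l 0.58 [ 0.5206 -0.0572  0.09  ] [208. 193.]
wrist grip 0.7 [0.5151 0.0144 0.154 ] [278. 207.]
wrist grip 0.45 [0.5128 0.0151 0.0057] [278. 170.]
```

```bash
python3 -c "
from h import *
print(finish_job()); st()"
```

```text
the job is handed in; nothing more can be done
None
the job is handed in; nothing more can be done
```

The job is handed in at about 46 s of the 72 s: the pot was freed, hung on the scale, and now stands on the grey mat with the gripper clear.

**Turning it free:** I pushed the −y wing clockwise about 41–42° from the camera marks, and the pot then lifted out freely.

**Hanging:** I lowered the bail onto the hook until the wrist force showed the scale carrying the weight, which sank the arm about 12 mm. I then let go and left it for over 7 s. Side-camera frames over 1 s of that wait agreed to under 0.1 pixel.

**Standing on the mat:** The last marks put the pot within about 5 mm of the mat's centre and upright, with its foot at mat height. The loose things read at their starting places within camera noise; the brush differed most, by about 4 mm in one view.

**What disagreed or failed:**
- **Fingertip offset:** The real fingertips ended about 40 mm short of the reported tool point. My first two pushes passed over the wing without touching it, so I corrected for the offset.
- **First real push:** This turned the pot about 10° at 15–20 N, more than the stated 7 N, with the gripper's knuckle close above the grip block. I could not rule out that it brushed the block, so I backed off and finished the turn with the knuckles clear. That second push still took about 10–16 N.

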